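Pack the abrasive boxes and hang the extractor's keyhole cover

TASK

The orange cover of the dust extractor's filter opening has a box of abrasives standing on it. Clear the way: stand that blue box and the yellow box from the front of the extractor upright in the cardboard tray carton, flat on its floor, together with the low white box that is already there and stays there. Then pick up the cover by its handle, pass its keyhole over the head of the screw on the extractor's sloping panel and pull it down the slope until it is fully home, hanging straight and flat on the panel; let go, and leave everything else on the table where it stands.

Things in the scene. Friction and masses are not known exactly. Their poses are not given: they have to be found in the camera images.
- panel: Steel screw on the dust extractor's sloping blue panel. Origin: on the panel surface at the foot of the screw; x straight up the slope (rising away from the robot, 35 degrees from level), y left along the panel, z square out of it. The screw stands along z: shank 9 mm in diameter; round head 18 mm in diameter, from 9 to 14 mm above the panel. Flat panel: y -120 to 120 mm, x -185 to 55 mm.
- extractor: Blue and grey dust extractor, 240 mm wide, fixed in each run. Origin: on the table under the middle of its front lip, x going back. Front lip 30 mm high, then the panel slopes up over 197 mm to a flat deck 168 mm above the table and 90 mm deep; on the deck an outlet collar 35 mm high and a switch box. The black filter opening below the screw is flush with the panel.
- cover: Orange cover plate 160 mm long (x), 130 mm wide (y), 5 mm thick, about 0.35 kg, with a black bridge handle and a keyhole. Starts flat on the table, handle up, left or right. Origin: centre of its underside; x towards the keyhole end (up the slope when hung), y across, z out of the handle side.
- cover_grip (a point): Where to grip the cover's handle: the middle of its bar, 25 mm from the plate's centre away from the keyhole and 32 mm above its underside; axes as cover. The bar lies along y: 84 mm long, 18 mm thick along x, 23 to 45 mm above the underside, with a leg 18 x 12 mm under each end.
- cover_hole (a point): Centre of the wide end of the cover's keyhole, level with the plate's underside, 55 mm from cover_grip along the cover's x; axes as cover. It is 28 mm across with cut corners, so the 18 mm screw head passes with 5 mm to spare all round.
- cover_seat (a point): Point of the cover's keyhole slot, level with its underside, that meets the origin of panel when the cover is fully pulled down: 29.5 mm from cover_hole, 84.5 mm from cover_grip along the cover's x; axes as cover. The slot is 13 mm wide and ends 4.5 mm beyond. With the plate flat on the panel, 4 mm are free under the screw head.
- tall_box_center (a point): Centre of the blue box with a pale band and pale round mark on top: 80 mm (its x) x 56 mm (its y) x 85 mm high, about 0.3 kg, rigid. It starts standing on the cover's keyhole end, its x roughly across the cover.
- long_box_center (a point): Centre of the yellow box with a pale band and pale round mark on top: 96 mm (its x) x 62 mm (its y) x 75 mm high, about 0.32 kg, rigid. It starts on the table in front of the extractor.
- carton: Open cardboard tray carton, fixed to the table in each run, on the side where the cover is not. Origin: centre of its underside; x along its length, z up. Inside 236 mm (x) x 76 mm (y); walls 4 mm thick, tops 38 mm above the table; inner floor 4 mm above the table. The 96 and 80 mm boxes fit only in line, lengthways, beside the low white box, with about 18 mm to spare in all.
- low_box_center (a point): Centre of the low white box that is already in the carton at its +x end: 40 mm (along the carton's x) x 66 mm x 32 mm high, 0.15 kg, loose. It stays in the carton; it may be nudged.
- disc_stack: Bystander: a thick blue grinding disc, 124 mm across, 55 mm high, lying flat, loose; leave it alone. Origin: centre of its underside.
- spray_can: Bystander: a grey can, 60 mm across, 150 mm high, loose; leave it alone. Origin: centre of its underside.
- paste_jar: Bystander: a grey jar with a lid, 70 mm across, 80 mm high, loose; leave it alone. Origin: centre of its underside.
- small_disc: Bystander: a reddish small grinding disc, 68 mm across, 18 mm high, lying flat, loose; leave it alone. Origin: centre of its underside.
- screw_tin: Bystander: a closed brass-coloured tin, 60 mm across, 30 mm high, loose; leave it alone. Origin: centre of its underside.

How it is judged:
By the outcome, as a careful person would: the job done as asked, in the order asked, and still so for the second after the job is handed in, with the robot touching nothing.
It also fails if it takes over 69 s, if anything falls off the work surface, if the arm or the gripper's body presses on something with over 40 N, if the wrist force passes 120 N, or if a joint passes its speed limit or range.

ROBOT

A 6-joint arm with a two-finger parallel gripper is mounted at the origin on the work surface. World frame = base frame: x ahead of the robot, y to its left, z up, the work surface at z = 0. Lengths are in m, angles in degrees, forces in N, time in s.
With the tool pointing down it reaches from about 0.325 to 0.75 m from the base axis. Payload 7.6 kg.
Tool frame: the origin (TCP) lies on the centre line of the jaws, within the pads' length; the fingertips stand 19 mm ahead of it and the grasp point (between the pads) is the TCP; z points along the fingers, x is the direction in which the jaws open and shut, and the axes are right-handed (so a half turn about z gives the same grasp; the last joint's range is limited). The gripper opens to 85 mm and grips with 20 to 120 N. Pads are 22 mm wide; open, the fingers measure 114 mm over their backs; the gripper's body (76 mm by 85 mm) begins 54 mm behind the grasp point. The pads swing forward as they close: fully open they stand 13 mm farther back than shut.
Start: joints at [70.17, 2.991, 80.254, -0, 96.75, -4.028], TCP at [0.143, 0.505, 0.25] pointing down, gripper open.
Joint ranges: [-166.34, 166.34], [-52.06, 124.39], [6.96, 135.62], [-60.46, 240.46], [14.63, 156.25], [-167.68, 167.68]. Speed limits (degrees/s): [147.25, 147.25, 172.46, 180, 180, 180].

INTERFACE

Orientations are given as [roll, pitch, yaw] about the fixed x, y, z axes, in that order (R = Rz(yaw) Ry(pitch) Rx(roll)).
In Python, from rig import env, grab_frame, get_calibration, ticket, masks_of gives the robot as it stands.
- The arm moves only by the shell command python3 -m handwheel 'ROWS' [OPENING] [FORCE]. ROWS is a JSON object of lists of equal length, an entry for each row: "translation": the shift along the tool's x, y, z in cm, a list of three; "yaw": the turn about the tool's z in degrees. In form: {"translation": [[x, y, z], ...], "yaw": [yaw, ...]}. A call has exactly 10 rows; each row is the pose to reach, as a shift and turn from the pose measured when the call began, along the tool's axes at that moment; what a row does not reach only later rows make up. A row lasts 1/10 s, in which the tool goes at most 50 mm and 8.59 degrees, less where a joint would pass 70% of its speed; a pose out of reach is approached as far as the arm can. A call with a gripper value outside its range is refused whole. OPENING is the finger opening in cm, from 0 to 8.54, set as the call begins (- or left out, the last holds). The fingers move at their own pace and stop on an object; FORCE is the grip in N (left out, the last holds). Time passes only in rows, so rows that repeat a pose let the fingers close, or fill a call up. It gives the time, the measured TCP pose, the force and the opening at its end, in the units of the state.
- env.read_state(): the state, without advancing time (a new reading comes with each control period).
- grab_frame(name): name is "scene" or "top" or "wrist"; returns the picture (420x560x3 uint8, red, green, blue); there is no depth.
- get_calibration(name): a dict with "K" (3x3 intrinsics, pixels), "k1" (the pictures are not rectified: a ray, as slopes to the right and down, at radius r is drawn at 1 + k1 r^2 times it, then the intrinsics apply), "eye" and "orientation" of the camera in the world; the wrist camera has in their place "mount" (4x4, takes a point from camera to tool coordinates, whose origin is the TCP and whose axes are the tool frame's). Camera axes: x right, y down, z forward; pixel columns grow to the right and rows downward; lengths in m; the calibration is good to about 2 mm. A picture is of the moment at which its call begins: read the wrist's pose just before it. get_calibration takes no time and is no camera call.
- ticket.close_job(): hands the job in, once; it reports no verdict.
Trained networks look in the newest picture that a camera, given by its name, has taken for a name from the list of things; names that differ only in an ending like _2 or _b are one class to them, and where a whole thing is asked for, a point or a joint stands for the part that bears it (a point fixed in the world has none). Each returns a list of dicts, best first, with "conf" (0 to 1); they miss things now and then, are a little off and sometimes report something else, mostly with a low value. They report only what shows in the picture. A call takes as long as a camera call.
- masks_of(camera, target): "region" (420x560 bool, what is visible of it) and "bbox" ([left, top, right, bottom] in pixels, round what is visible of it).
The state is a dict: "time_s": time; "joint_pos": joint angles; "dq": joint speeds; "joint_torque": joint torques, N m; "position": TCP position; "eef_rot": TCP orientation; "wrist_force": force on the tool from outside, world axes, zero at the start; "wrist_torque": the same for the moment, N m; "grip_width": finger opening in m.
Only numpy, scipy, OpenCV 4.12 (cv2) and the standard library are available. Lean on these libraries where they do the work, as an engineer would, in place of code of your own. Each camera call takes 0.05 s, during which the arm holds its last target.

## Working session

There is one attempt and no reset: what is moved stays moved. The work goes in short steps, Python scripts to look and compute and a shell command to move; the robot and the scene stay as the last step left them, time stands still between calls to the robot, and variables do not carry over. Pictures are saved under pics/ and viewed, and the job is handed in when it is done.

```bash
ls -la; mkdir -p pics; python3 - <<'E'
from rig import env, grab_frame, get_calibration
import cv2, json
print(env.read_state())
for n in ["scene","top","wrist"]:
    c=get_calibration(n); print(n,c)
    cv2.imwrite(f"pics/{n}0.png",grab_frame(n)[:,:,::-1])
E
```

```text
total 12
drwxr-xr-x  3 agent agent 4096 Dec  7 05:35 .
drwxr-xr-x 23 root  root  4096 Dec  7 05:35 ..
drwxr-xr-x  2 agent agent 4096 Dec  7 05:35 pics
{'time_s': 0.0, 'joint_pos': array([ 7.01707906e+01,  3.02715398e+00,  8.03148595e+01, -8.42199353e-04,
        9.67499276e+01, -4.02783050e+00]), 'dq': array([ 0.0276801 , -0.00117115, -0.04640069, -0.02010207, -0.03709206,
        0.05340992]), 'joint_torque': array([-1.62601855e-04, -3.81673193e+01, -3.60184872e+01, -6.31858666e-05,
        6.19437837e-03,  1.47444024e-05]), 'position': array([0.14284421, 0.50489982, 0.24945679]), 'eef_rot': array([-1.79994376e+02,  9.17727657e-02,  7.41985273e+01]), 'wrist_force': array([-0.23379048,  0.88740229, -0.16599429]), 'wrist_torque': array([ 0.03534826,  0.02152446, -0.02164217]), 'grip_width': 0.08492050395052303}
scene {'K': array([[436.64263769,   0.        , 285.51505023],
       [  0.        , 436.64263769, 212.40050723],
       [  0.        ,   0.        ,   1.        ]]), 'k1': -0.049655449956008284, 'eye': array([ 0.99364069, -0.73403806,  0.82440502]), 'orientation': array([-1.32
[... 210 characters left out ...]
), 'k1': 0.024284532886853574, 'eye': array([ 0.46131832, -0.04588502,  1.53456396]), 'orientation': array([-176.23184295,   -0.27481385,  -91.04018351])}
wrist {'K': array([[301.45600943,   0.        , 277.81440287],
       [  0.        , 301.45600943, 208.53268043],
       [  0.        ,   0.        ,   1.        ]]), 'k1': 0.007010799033205479, 'mount': array([[ 9.99999506e-01, -6.45580372e-05,  9.91955648e-04,
        -1.92042292e-04],
       [-2.15274907e-04,  9.60143273e-01,  2.79508229e-01,
        -7.16241724e-02],
       [-9.70464045e-04, -2.79508304e-01,  9.60142784e-01,
        -1.24339919e-01],
       [ 0.00000000e+00,  0.00000000e+00,  0.00000000e+00,
         1.00000000e+00]])}
```

View pics/scene0.png

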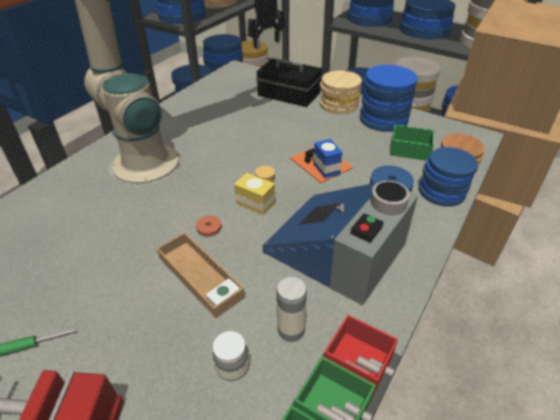

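View pics/top0.png

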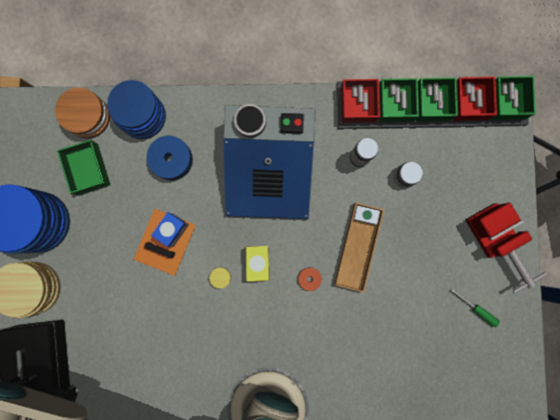

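View pics/wrist0.png

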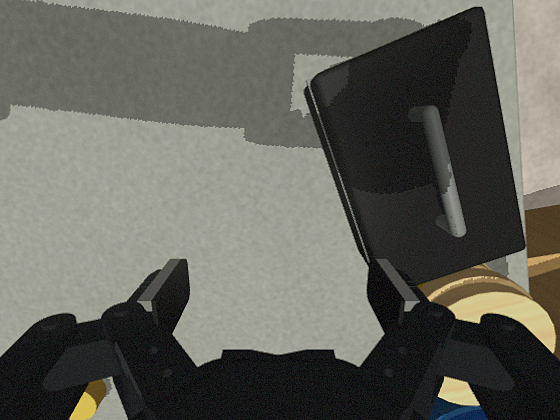

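```bash
cat > h.py <<'E'
import numpy as np, cv2, pickle
from scipy.spatial.transform import Rotation as R
from scipy.optimize import minimize
from rig import env, grab_frame, get_calibration, masks_of
def cam(name, st=None):
    c=get_calibration(name)
    if name=="wrist":
        T=tool(st)@c["mount"]
    else:
        T=np.eye(4); T[:3,:3]=R.from_euler("xyz",c["orientation"],degrees=True).as_matrix(); T[:3,3]=c["eye"]
    return dict(K=c["K"],k1=c["k1"],T=T)
def tool(st):
    T=np.eye(4); T[:3,:3]=R.from_euler("xyz",st["eef_rot"],degrees=True).as_matrix(); T[:3,3]=st["position"]; return T
def proj(c,P):
    P=np.atleast_2d(P); p=(P-c["T"][:3,3])@c["T"][:3,:3]
    s=p[:,:2]/p[:,2:]; s=s*(1+c["k1"]*(s**2).sum(1,keepdims=True))
    return s@c["K"][:2,:2].T+c["K"][:2,2]
def ray(c,uv):
    d=(np.atleast_2d(uv)-c["K"][:2,2])/np.diag(c["K"])[:2]; s=d.copy()
    for _ in range(20): s=d/(1+c["k1"]*(s**2).sum(1,keepdims=True))
    v=np.c_[s,np.ones(len(s))]@c["T"][:3,:3].T
    return c["T"][:3,3],v
def onz(c,uv,z):
    o,v=ray(c,uv); return o+v*((z-o[2])/v[:,2])[:,None]
def boxv(x,y,yaw,dx,dy,z0,z1):
    a=np.radians(yaw); r=np.array([[np.cos(a),-np.sin(a)],[np.sin(a),np.cos(a)]])
    q=np.array([[i,j] for i in(-.5,.5) for j in(-.5,.5)])*[dx,dy]@r.T+[x,y]
    return np.vstack([np.c_[q,np.full(4,z)] for z in(z0,z1)])
def hullmask(uv,S=4):
    m=np.zeros((420*S,560*S),np.uint8)
    h=cv2.convexHull(((uv+.5)*S-.5).astype(np.float32)).astype(np.int32)
    cv2.fillConvexPoly(m,h,255)
    return cv2.resize(m,(560,420),interpolation=cv2.INTER_AREA)/255.
def fitbox(obs,dims,z0,z1,init):
    """obs list of (cam,mask). minimise silhouette difference"""
    def f(p):
        return sum(np.abs(hullmask(proj(c,boxv(*p,*dims,z0,z1)))-m).sum()/m.sum() for c,m in obs)
    s=np.array([[0,0,0],[.02,0,0],[0,.02,0],[0,0,15]])
    best=None
    for dy in (0,30,-30,60,90) if len(init)==2 else (0,):
        i=np.array([init[0],init[1],(init[2] if len(init)>2 else 0)+dy])
        for sc in(1,.3):
            r=minimize(f,i,method="Nelder-Mead",options=dict(initial_simplex=i+s*sc,xatol=1e-4,fatol=1e-5)); i=r.x
        if best is None or r.fun<best.fun: best=r
    return best.x,best.fun
E
python3 - <<'E'
from h import *
D={}
names=["tall_box_center","long_box_center","cover","carton","low_box_center","extractor","disc_stack","paste_jar","spray_can","small_disc","screw_tin"]
for c in["top","scene"]:
    im=grab_frame(c); D[c]={"im":im}
    for n in names:
        r=masks_of(c,n); D[c][n]=r
        print(c,n,[(round(d["conf"],2),[int(v) for v in d["bbox"]],int(d["region"].sum())) for d in r[:2]])
pickle.dump(D,open("D0.pkl","wb"))
print(env.read_state()["time_s"])
E
```

```text
top tall_box_center []
top long_box_center [(0.76, [248, 245, 267, 280], 792)]
top cover [(0.88, [135, 208, 194, 272], 1630)]
top carton [(0.9, [332, 202, 382, 290], 2254)]
top low_box_center [(0.64, [355, 209, 379, 224], 312)]
top extractor [(0.87, [221, 107, 313, 220], 9742), (0.42, [134, 209, 194, 274], 1645)]
top disc_stack [(0.84, [145, 137, 188, 180], 1564), (0.52, [152, 214, 184, 248], 716)]
top paste_jar [(0.64, [395, 160, 421, 188], 581)]
top spray_can [(0.8, [348, 139, 377, 167], 571), (0.21, [134, 207, 195, 273], 1730)]
top small_disc [(0.66, [300, 266, 319, 288], 427)]
top screw_tin [(0.82, [208, 267, 229, 285], 379)]
scene tall_box_center [(0.59, [314, 137, 342, 179], 949)]
scene long_box_center [(0.74, [234, 174, 273, 215], 1231)]
scene cover [(0.95, [292, 148, 351, 185], 535), (0.54, [314, 139, 343, 178], 929)]
scene carton [(0.63, [155, 230, 243, 319], 3238)]
scene low_box_center []
scene extractor [(0.34, [213, 333, 250, 382], 1502)]
scene disc_stack [(0.77, [369, 161, 414, 193], 654), (0.6, [290, 148, 354, 183], 585)]
scene paste_jar [(0.86, [210, 333, 248, 379], 1437), (0.61, [292, 149, 348, 184], 492)]
scene spray_can [(0.6, [277, 277, 305, 343], 1753)]
scene small_disc [(0.78, [195, 216, 220, 239], 419)]
scene screw_tin [(0.47, [252, 165, 274, 183], 244)]
1.35
```

```bash
python3 - <<'E'
from h import *
D=pickle.load(open("D0.pkl","rb")); T,S=cam("top"),cam("scene")
def m(c,n,i=0): return D[c][n][i]["region"].astype(float)
def rep(n,obs,d,z0,z1,init):
    for o in [obs]+[[q] for q in obs] if len(obs)>1 else [obs]:
        x,f=fitbox(o,d,z0,z1,init); print(n,np.round(x[:2],4),round(x[2],1),round(f,3))
i=onz(T,[257,262],.075)[0,:2]; rep("long",[(T,m("top","long_box_center")),(S,m("scene","long_box_center"))],(.096,.062),0,.075,i)
i=onz(T,[168,230],.09)[0,:2]; rep("tall",[(T,m("top","disc_stack",1)),(S,m("scene","tall_box_center"))],(.080,.056),.005,.09,i)
i=onz(T,[357,246],.03)[0,:2]; rep("carton",[(T,m("top","carton")),(S,m("scene","carton"))],(.244,.084),0,.038,i)
i=onz(T,[367,216],.036)[0,:2]; rep("low",[(T,m("top","low_box_center"))],(.040,.066),.030,.036,i)
i=onz(T,[268,165],.0)[0,:2]; print("extr c",i)
for n,uv,z in [("screw",(268,160),.12),("tin",(219,277),.03),("sdisc",(310,279),.018),("can",(366,149),.15),("jar",(410,173),.08),("stack",(167,158),.055),
   ("cov L",(135,257),.005),("cov T",(156,209),.005),("cov R",(194,233),.005),("covB",(175,273),.005),("ext fl",(225,217),.03),("ext fr",(309,217),.03),("ext bl",(224,139),.168),("ext br",(313,139),.168)]:
    print(n,np.round(onz(T,uv,z)[0],3))
E
python3 - <<'E'
import cv2
im=cv2.imread("pics/top0.png")
cv2.imwrite("pics/topz.png",cv2.resize(im[90:300,120:400],None,fx=2.85,fy=2.85,interpolation=cv2.INTER_CUBIC))
E
```

```text
long [0.4179 0.0184] -0.4 0.121
long [0.4177 0.018 ] -1.0 0.029
long [0.419  0.0197] -2.3 0.074
tall [0.5178 0.2674] -33.7 0.167
tall [0.5159 0.2682] 143.9 0.093
tall [0.5195 0.2654] -32.4 0.045
carton [ 0.4594 -0.2728] -15.5 0.382
carton [ 0.4571 -0.2726] -15.2 0.205
carton [ 0.4616 -0.273 ] -15.9 0.156
low [ 0.5484 -0.2952] -14.3 0.082
extr c [ 0.70439741 -0.01305669]
screw [ 0.699 -0.016  0.12 ]
tin [0.379 0.132 0.03 ]
sdisc [ 0.368 -0.129  0.018]
can [ 0.719 -0.28   0.15 ]
jar [ 0.662 -0.413  0.08 ]
stack [0.721 0.273 0.055]
cov L [0.44  0.378 0.005]
cov T [0.579 0.317 0.005]
cov R [0.507 0.206 0.005]
covB [0.392 0.262 0.005]
ext fl [0.551 0.113 0.03 ]
ext fr [ 0.546 -0.13   0.03 ]
ext bl [0.749 0.099 0.168]
ext br [ 0.745 -0.137  0.168]
```

View pics/topz.png

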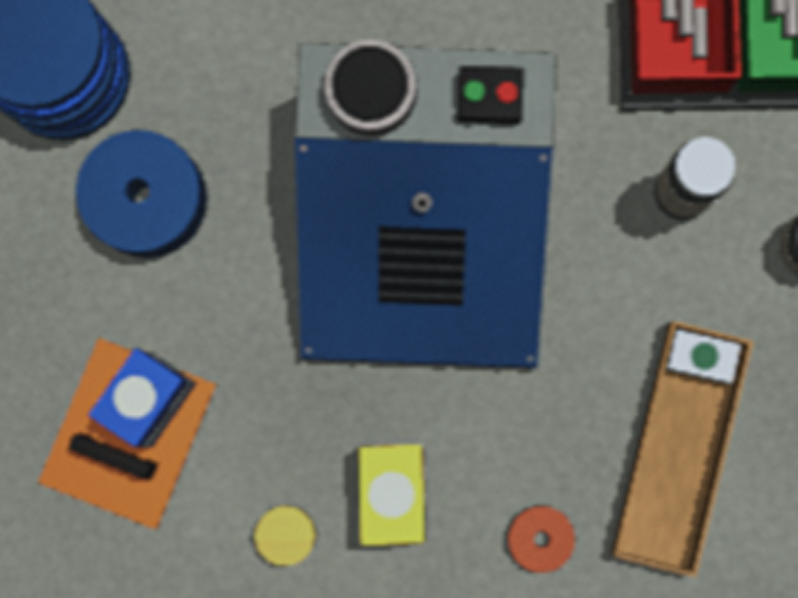

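```bash
python3 - <<'E'
from h import *
D=pickle.load(open("D0.pkl","rb")); T,S=cam("top"),cam("scene")
o=[(T,D["top"]["disc_stack"][1]["region"].astype(float)),(S,D["scene"]["tall_box_center"][0]["region"].astype(float))]
for y in (-35,55,65,45):
  for oo in (o,o[:1],o[1:]):
    print(y,fitbox(oo,(.08,.056),.005,.09,(.517,.267,y)))
it=cv2.resize(D["top"]["im"][190:290,120:260],None,fx=5,fy=5,interpolation=cv2.INTER_CUBIC)
is_=cv2.resize(D["scene"]["im"][120:200,270:370],None,fx=6,fy=6,interpolation=cv2.INTER_CUBIC)
for c,im,off,s in((T,it,(120,190),5),(S,is_,(270,120),6)):
  for yaw,col in((-33.7,(255,0,0)),):
    v=(proj(c,boxv(.5178,.2674,yaw,.08,.056,.005,.09))-off+.5)*s
    for a,b in((0,1),(1,3),(3,2),(2,0),(4,5),(5,7),(7,6),(6,4),(0,4),(1,5),(2,6),(3,7)): cv2.line(im,tuple(v[a].astype(int)),tuple(v[b].astype(int)),col,1)
h=max(it.shape[0],is_.shape[0])
cv2.imwrite("pics/tz.png",it[:,:,::-1]); cv2.imwrite("pics/sz.png",is_[:,:,::-1])
E
```

```text
-35 (array([  0.51800157,   0.26756362, -33.62007433]), np.float64(0.1664718590958468))
-35 (array([  0.51715567,   0.26793723, -34.73059414]), np.float64(0.09603461496330376))
-35 (array([  0.51956753,   0.26505792, -33.28124621]), np.float64(0.044893489534907745))
55 (array([  0.51711285,   0.26817225, -33.3315524 ]), np.float64(0.16496353461294333))
55 (array([  0.51638768,   0.26859942, -34.60400702]), np.float64(0.09379450104063972))
55 (array([  0.5200227 ,   0.26470391, -32.81826388]), np.float64(0.044244715799913216))
65 (array([ 0.51615311,  0.26952024, 92.99518015]), np.float64(0.6759277945744526))
65 (array([  0.51575703,   0.26755535, 143.80280514]), np.float64(0.09457771935589879))
65 (array([ 0.52228312,  0.26463491, 83.73461242]), np.float64(0.2067728672080002))
45 (array([  0.51778068,   0.26785603, -33.74090565]), np.float64(0.1681766590819031))
45 (array([  0.51643449,   0.26834762, -33.63950957]), np.float64(0.09501040639719575))
45 (array([ 0.51975455,  0.26606787, 34.92244584]), np.float64(0.16513564329841526))
```

View pics/tz.png

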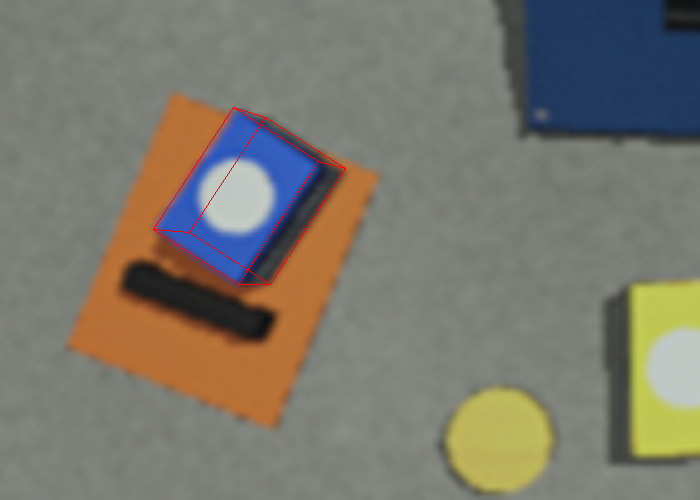

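View pics/sz.png

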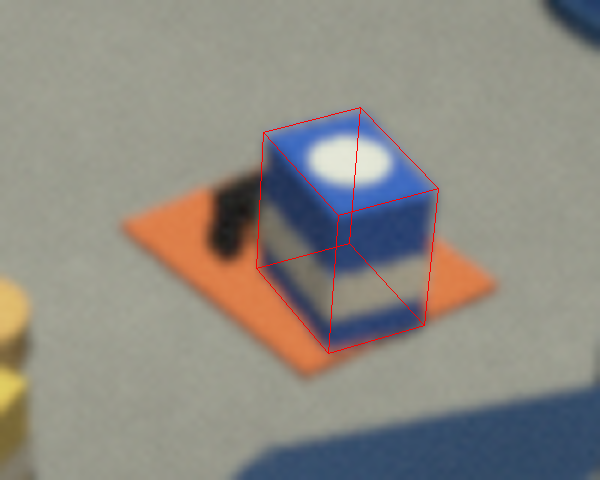

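```bash
cat >> h.py <<'E'
def to(pos,yaw,mod=180):
    s=env.read_state(); M=tool(s); d=M[:3,:3].T@(np.array(pos)-M[:3,3])*100
    cy=np.degrees(np.arctan2(M[1,0],M[0,0])); dy=(yaw-cy+mod/2)%mod-mod/2
    print("t=%.2f pos %s rot %s F %s w %.4f q %s"%(s["time_s"],np.round(s["position"],4),np.round(s["eef_rot"],2),np.round(s["wrist_force"],1),s["grip_width"],np.round(s["joint_pos"],1)))
    print("  move [%.2f, %.2f, %.2f] yaw %.2f"%(*d,-dy))
E
python3 -c "
from h import *
to((.5175,.267,.25),56)"
```

```text
t=1.35 pos [0.1429 0.5052 0.2503] rot [-1.80e+02 -1.00e-02  7.42e+01] F [-0.4 -0.6  0.4] w 0.0855 q [70.2  3.  80.3  0.  96.8 -4. ]
  move [-12.72, 42.53, 0.03] yaw 18.20
```

```bash
python3 -m handwheel '{"translation": [[-1.3,4.2,0],[-2.6,8.5,0],[-3.9,12.8,0],[-5.2,17,0],[-6.5,21.3,0],[-7.8,25.5,0],[-9.1,29.8,0],[-10.4,34,0],[-11.7,38.3,0],[-12.7,42.5,0]], "yaw": [1.8,3.6,5.4,7.2,9,10.8,12.6,14.4,16.3,18.2]}' 8.54 60
python3 - <<'E'
from h import *
s=env.read_state(); im=grab_frame("wrist"); c=cam("wrist",s)
r=masks_of("wrist","tall_box_center"); r2=masks_of("wrist","cover")
print(s["position"],s["eef_rot"],[(d["conf"],d["bbox"]) for d in r+r2])
pickle.dump((s,im,r,r2),open("w1.pkl","wb"))
cv2.imwrite("pics/w1.png",im[:,:,::-1])
if r: print(fitbox([(c,r[0]["region"].astype(float))],(.08,.056),.005,.09,(.517,.267,-34)))
E
```

```text
time_s: 2.35
position: [0.5188, 0.2658, 0.2505]
eef_rot: [180.0, -0.0, 55.9]
wrist_force: [-0.4, 1.4, -0.3]
grip_width: 0.0853
[0.51875535 0.26581529 0.2504621 ] [ 1.79990304e+02 -2.15293193e-02  5.58955734e+01] [(0.58, [249.1, 142.5, 309.2, 230.8]), (0.94, [213.5, 60.0, 344.1, 213.4])]
(array([  0.51578992,   0.26858412, -34.71703885]), np.float64(0.02790483998083176))
```

View pics/w1.png

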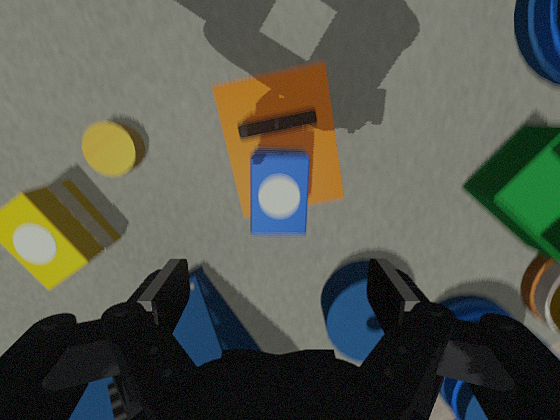

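```bash
python3 -c "
from h import *
to((.516,.2682,.068),55.4)"
```

```text
t=2.50 pos [0.5188 0.2656 0.2494] rot [-1.7996e+02  6.0000e-02  5.5790e+01] F [ 0.9 -0.5 -0.1] w 0.0854 q [ 23.5  12.5  70.   -0.   97.6 -32.3]
  move [0.08, -0.36, 18.14] yaw 0.39
```

```bash
python3 -m handwheel '{"translation": [[0.1,-0.35,2.5],[0.1,-0.35,5.5],[0.1,-0.35,8.5],[0.1,-0.35,11.5],[0.1,-0.35,14],[0.1,-0.35,16],[0.1,-0.35,17.5],[0.1,-0.35,18.1],[0.1,-0.35,18.1],[0.1,-0.35,18.1]], "yaw": [0.4,0.4,0.4,0.4,0.4,0.4,0.4,0.4,0.4,0.4]}' 8.54 60
python3 -m handwheel '{"translation": [[0,0,0],[0,0,0],[0,0,0],[0,0,0],[0,0,0],[0,0,0],[0,0,0],[0,0,0],[0,0,0],[0,0,-0.5]], "yaw": [0,0,0,0,0,0,0,0,0,0]}' 4.5 60
python3 -c "
from h import *
to((.516,.2682,.2),55.4)"
```

```text
time_s: 3.5
position: [0.5167, 0.2687, 0.0696]
eef_rot: [180.0, -0.0, 55.4]
wrist_force: [-0.8, -1.3, 0.2]
grip_width: 0.0855
time_s: 4.5
position: [0.5163, 0.2685, 0.0741]
eef_rot: [-180.0, 0.0, 55.4]
wrist_force: [-0.4, -0.2, -2.2]
grip_width: 0.0553
t=4.50 pos [0.5163 0.2685 0.0741] rot [-1.7997e+02  4.0000e-02  5.5410e+01] F [-0.4 -0.2 -2.2] w 0.0553 q [ 23.8  19.3  82.4   0.   78.4 -31.6]
  move [-0.05, -0.01, -12.59] yaw 0.01
```

```bash
python3 -m handwheel '{"translation": [[0,0,-4],[0,0,-8],[0,0,-12],[-3,0,-15],[-7,0,-18],[-11.5,0,-18],[-16,0,-18],[-20,0,-18],[-24.5,0,-18],[-29,0,-18]], "yaw": [0,0,0,-2,-4,-6,-9,-12,-15,-19.3]}'
python3 - <<'E'
from h import *
D=pickle.load(open("D0.pkl","rb")); T,S=cam("top"),cam("scene")
u=cv2.morphologyEx((D["top"]["carton"][0]["region"]|D["top"]["low_box_center"][0]["region"]).astype(np.uint8),cv2.MORPH_CLOSE,np.ones((5,5)))
us=cv2.morphologyEx((D["scene"]["carton"][0]["region"]).astype(np.uint8),cv2.MORPH_CLOSE,np.ones((5,5)))
for o in ([(T,u.astype(float))],[(S,us.astype(float))],[(T,u.astype(float)),(S,us.astype(float))]): print(fitbox(o,(.244,.084),0,.038,(.459,-.273,-15.4)))
x=np.array([.459,-.273]);
to((.487,-.281,.25),74.6)
E
```

```text
time_s: 5.5
position: [0.3502, 0.0289, 0.2538]
eef_rot: [-179.9, 0.0, 74.9]
wrist_force: [0.9, -0.2, -0.7]
grip_width: 0.0554
(array([  0.45674068,  -0.27238671, -15.44028944]), np.float64(0.041361280144241605))
(array([  0.46159305,  -0.27293903, -15.85947372]), np.float64(0.15420927927274486))
(array([  0.45957269,  -0.27287682, -15.49324747]), np.float64(0.214811803297033))
t=5.50 pos [0.3502 0.0289 0.2538] rot [-1.7992e+02  5.0000e-02  7.4900e+01] F [ 0.9 -0.2 -0.7] w 0.0554 q [ -1.3 -26.5 105.2  -0.  101.4 -76.2]
  move [-26.35, 21.28, 0.37] yaw 0.30
```

```bash
python3 -m handwheel '{"translation": [[-3,2.4,0],[-6,4.8,0],[-9,7.2,0],[-12,9.6,0],[-15,12,0],[-18,14.4,0],[-21,16.8,0],[-24,19.2,0],[-26.3,21.1,0],[-26.3,21.1,0]], "yaw": [0.2,0.2,0.3,0.3,0.3,0.3,0.3,0.3,0.3,0.3]}'
python3 - <<'E'
from h import *
s=env.read_state(); im=grab_frame("wrist"); c=cam("wrist",s)
r=masks_of("wrist","carton"); print([(d["conf"],d["bbox"]) for d in r])
pickle.dump((s,im,r),open("w2.pkl","wb"))
v=boxv(.4567,-.2724,-15.4,.236,.076,.038,.038)[:4]; v2=boxv(.4567,-.2724,-15.4,.244,.084,.038,.038)[:4]
for q in(v,v2):
  p=proj(c,q)[[0,1,3,2]].astype(np.int32); cv2.polylines(im,[p],True,(255,0,0),1)
cv2.imwrite("pics/w2.png",im[:,:,::-1])
to((.4851,-.2802,.0682),74.6)
E
```

```text
time_s: 6.5
position: [0.4854, -0.2827, 0.2517]
eef_rot: [-179.7, 0.0, 74.4]
wrist_force: [-1.3, -0.1, -2.2]
grip_width: 0.0553
[(0.75, [238.9, 35.2, 322.3, 171.5]), (0.53, [493.5, 1.1, 560.0, 100.6])]
t=6.60 pos [ 0.4851 -0.2802  0.2526] rot [-1.7979e+02 -1.0000e-02  7.4550e+01] F [-0.5  0.1 -2.7] w 0.0554 q [-3.380e+01  8.800e+00  7.370e+01 -1.000e-01  9.760e+01 -1.083e+02]
  move [-0.01, 0.07, 18.44] yaw -0.05
```

View pics/w2.png

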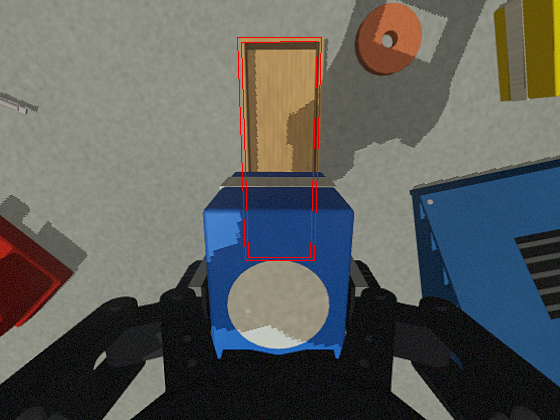

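```bash
python3 -m handwheel '{"translation": [[0,0.05,3],[0,0.05,6.5],[0,0.05,10],[0,0.05,13],[0,0.05,15],[0,0.05,16.5],[0,0.05,17.3],[0,0.05,17.8],[0,0.05,18.1],[0,0.05,18.3]], "yaw": [0,0,0,0,0,0,0,0,0,0]}'
python3 -c "
from h import *
to((.4851,-.2802,.0682),74.6)"
```

```text
time_s: 7.6
position: [0.4853, -0.2803, 0.0703]
eef_rot: [-179.9, 0.0, 74.5]
wrist_force: [-0.1, 0.5, -1.9]
grip_width: 0.0555
t=7.60 pos [ 0.4853 -0.2803  0.0703] rot [-1.7987e+02  2.0000e-02  7.4550e+01] F [-0.1  0.5 -1.9] w 0.0555 q [-3.380e+01  1.640e+01  8.640e+01 -1.000e-01  7.730e+01 -1.083e+02]
  move [0.00, -0.02, 0.21] yaw -0.05
```

```bash
python3 -m handwheel '{"translation": [[0,0,0.1],[0,0,0.2],[0,0,0.3],[0,0,0.3],[0,0,0.3],[0,0,0.3],[0,0,0.3],[0,0,0.3],[0,0,0.3],[0,0,0.3]], "yaw": [0,0,0,0,0,0,0,0,0,0]}'
python3 -m handwheel '{"translation": [[0,0,0],[0,0,0],[0,0,0],[0,0,0],[0,0,0],[0,0,-1],[0,0,-4],[0,0,-8],[0,0,-12],[0,0,-16]], "yaw": [0,0,0,0,0,0,0,0,0,0]}' 8.54
python3 -c "
from h import *
to((.418,.0182,.2),89.3)"
```

```text
time_s: 8.6
position: [0.4859, -0.2808, 0.07]
eef_rot: [-180.0, 0.1, 74.5]
wrist_force: [-5.7, 2.1, 11.2]
grip_width: 0.0556
time_s: 9.6
position: [0.4858, -0.2805, 0.2325]
eef_rot: [180.0, 0.1, 74.6]
wrist_force: [0.8, -1.1, 1.0]
grip_width: 0.0852
t=9.60 pos [ 0.4858 -0.2805  0.2325] rot [1.7996e+02 7.0000e-02 7.4560e+01] F [ 0.8 -1.1  1. ] w 0.0852 q [-3.370e+01  9.100e+00  7.570e+01 -1.000e-01  9.510e+01 -1.083e+02]
  move [26.99, -14.49, 3.21] yaw -14.74
```

```bash
python3 -m handwheel '{"translation": [[3,-1.6,0],[6.5,-3.5,0],[10,-5.4,0],[13.5,-7.2,0],[17,-9.1,0],[20.5,-11,0],[24,-12.9,0],[27,-14.5,0],[27,-14.5,0],[27,-14.5,0]], "yaw": [-1.5,-3,-5,-7,-9,-11,-13,-14.7,-14.7,-14.7]}'
python3 - <<'E'
from h import *
s=env.read_state(); im=grab_frame("wrist"); c=cam("wrist",s)
r=masks_of("wrist","long_box_center"); print([(d["conf"],d["bbox"]) for d in r])
cv2.imwrite("pics/w3.png",im[:,:,::-1])
if r: print(fitbox([(c,r[0]["region"].astype(float))],(.096,.062),0,.075,(.418,.0182,-.7)))
to((.4177,.0182,.055),89.3)
E
```

```text
time_s: 10.6
position: [0.4179, 0.0187, 0.2328]
eef_rot: [179.9, 0.1, 89.3]
wrist_force: [-0.1, 0.2, 0.8]
grip_width: 0.0854
[(0.82, [243.2, 138.0, 313.6, 241.4]), (0.62, [351.9, 119.5, 411.3, 174.3])]
(array([0.41637138, 0.02214393, 0.96107285]), np.float64(0.026339838838811414))
t=10.70 pos [0.4181 0.0177 0.2324] rot [1.7995e+02 9.0000e-02 8.9190e+01] F [-0.5 -0.7 -0.2] w 0.0854 q [ -2.6 -14.4  98.5  -0.1  95.9 -91.8]
  move [0.08, -0.06, 17.74] yaw -0.11
```

View pics/w3.png

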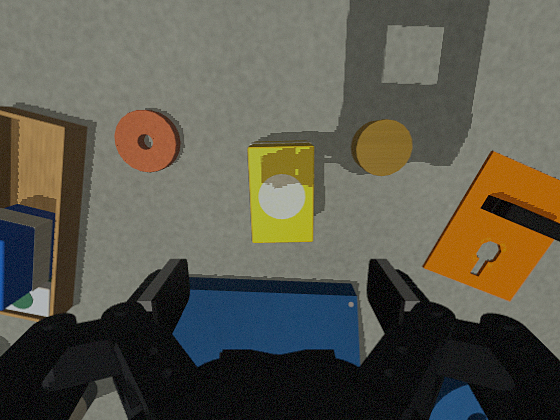

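```bash
python3 -m handwheel '{"translation": [[0.2,0.1,2.5],[0.25,0.1,5.5],[0.25,0.1,8.5],[0.25,0.1,11.5],[0.25,0.1,14],[0.25,0.1,16],[0.25,0.1,17.3],[0.25,0.1,17.7],[0.25,0.1,17.7],[0.25,0.1,17.7]], "yaw": [-0.8,-0.8,-0.8,-0.8,-0.8,-0.8,-0.8,-0.8,-0.8,-0.8]}' 8.54 60
python3 -m handwheel '{"translation": [[0,0,0],[0,0,0],[0,0,0],[0,0,0],[0,0,0],[0,0,0],[0,0,-1],[0,0,-5],[0,0,-9],[0,0,-13]], "yaw": [0,0,0,0,0,0,0,0,0,0]}' 5.0 60
python3 -c "
from h import *
to((.3887,-.2537,.25),74.6)"
```

```text
time_s: 11.7
position: [0.4199, 0.0195, 0.0562]
eef_rot: [179.9, 0.1, 89.9]
wrist_force: [0.7, -0.5, 0.3]
grip_width: 0.0851
time_s: 12.7
position: [0.4189, 0.0197, 0.1877]
eef_rot: [180.0, 0.1, 89.9]
wrist_force: [1.1, -0.6, -3.3]
grip_width: 0.0613
t=12.70 pos [0.4189 0.0197 0.1877] rot [1.7996e+02 1.0000e-01 8.9950e+01] F [ 1.1 -0.6 -3.3] w 0.0613 q [-2.300e+00 -1.310e+01  1.025e+02 -1.000e-01  9.050e+01 -9.220e+01]
  move [-27.35, -2.99, -6.18] yaw 15.35
```

```bash
python3 -c "
from h import *
to((.3966,-.2559,.2),74.6)"
python3 -m handwheel '{"translation": [[-3.5,-0.3,-0.6],[-7,-0.6,-1.2],[-10.5,-0.9,-1.2],[-14,-1.2,-1.2],[-17.5,-1.5,-1.2],[-21,-1.8,-1.2],[-24.5,-2,-1.2],[-27.5,-2.2,-1.2],[-27.5,-2.2,-1.2],[-27.5,-2.2,-1.2]], "yaw": [2,4,6,8,10,12,14,15.3,15.3,15.3]}'
python3 - <<'E'
from h import *
to((.3966,-.2559,.2),74.6)
s=env.read_state(); c=cam("wrist",s); im=grab_frame("wrist"); it=grab_frame("top")
r=masks_of("top","tall_box_center"); r2=masks_of("top","low_box_center");print([(d["conf"],d["bbox"]) for d in r+r2])
v=boxv(.4567,-.2724,-15.4,.236,.076,.038,.038)[:4]; v2=boxv(.4567,-.2724,-15.4,.244,.084,.038,.038)[:4]
for q in(v,v2):
  p=proj(c,q)[[0,1,3,2]].astype(np.int32); cv2.polylines(im,[p],True,(255,0,0),1)
cv2.imwrite("pics/w4.png",im[:,:,::-1])
pickle.dump((it,r,r2),open("t4.pkl","wb"))
cv2.imwrite("pics/t4.png",cv2.resize(it[180:310,300:440],None,fx=4.5,fy=4.5,interpolation=cv2.INTER_CUBIC)[:,:,::-1])
E
```

```text
t=12.70 pos [0.4189 0.0197 0.1877] rot [1.7996e+02 1.0000e-01 8.9950e+01] F [ 1.1 -0.6 -3.3] w 0.0613 q [-2.300e+00 -1.310e+01  1.025e+02 -1.000e-01  9.050e+01 -9.220e+01]
  move [-27.56, -2.20, -1.18] yaw 15.35
time_s: 13.7
position: [0.3962, -0.2553, 0.1999]
eef_rot: [-180.0, 0.0, 74.6]
wrist_force: [-0.2, 1.2, -2.6]
grip_width: 0.0614
t=13.70 pos [ 0.3962 -0.2553  0.1999] rot [-1.7999e+02  5.0000e-02  7.4590e+01] F [-0.2  1.2 -2.6] w 0.0614 q [ -37.3   -4.6   93.5   -0.    91.1 -111.9]
  move [-0.05, 0.06, -0.01] yaw -0.01
[(0.92, [348.3, 221.1, 381.5, 251.4]), (0.56, [355.1, 206.9, 378.5, 223.3])]
```

View pics/w4.png

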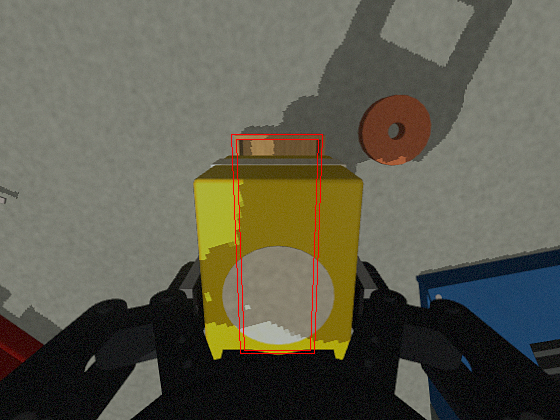

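View pics/t4.png

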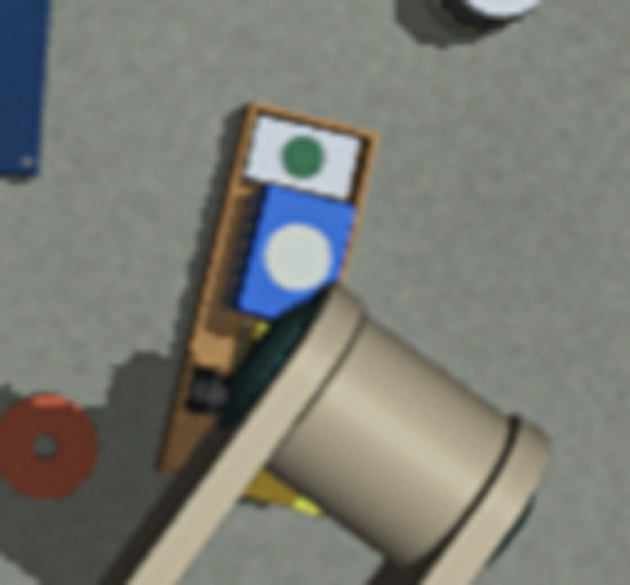

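```bash
python3 - <<'E'
from h import *
it,r,r2=pickle.load(open("t4.pkl","rb")); T=cam("top")
for m,d,z0,z1 in((r,(.08,.056),.06,.089),(r2,(.04,.066),.03,.036)):
  x,f=fitbox([(T,m[0]["region"].astype(float))],d,z0,z1,(.485 if d[0]>.05 else .548,-.28,-15.4)); e=x[:2]-[.4567,-.2724]; a=np.radians(-15.4)
  print(x,f,"carton xy mm",1e3*(e@[np.cos(a),np.sin(a)]),1e3*(e@[-np.sin(a),np.cos(a)]))
E
```

```text
[  0.48735178  -0.27784616 -19.05020517] 0.1905468896823905 carton xy mm 30.997499214120676 2.889147689817717
[  0.54934138  -0.29518369 -14.33646138] 0.0735878050279673 carton xy mm 95.365477847188 2.6358314035075843
```

```bash
python3 -m handwheel '{"translation": [[0,0.05,2],[0,0.05,4.5],[0,0.05,7],[0,0.05,9.5],[0,0.05,11.5],[0,0.05,12.7],[0,0.05,13.4],[0,0.05,13.8],[0,0.05,14.1],[0,0.05,14.1]], "yaw": [0,0,0,0,0,0,0,0,0,0]}'
python3 -m handwheel '{"translation": [[0,0,0.1],[0,0,0.1],[0,0,0.1],[0,0,0.1],[0,0,0.1],[0,0,0.1],[0,0,0.1],[0,0,0.1],[0,0,0.1],[0,0,0.1]], "yaw": [0,0,0,0,0,0,0,0,0,0]}'
```

```text
time_s: 14.9
position: [0.3981, -0.2552, 0.0616]
eef_rot: [179.8, 0.1, 74.7]
wrist_force: [-3.7, 2.4, 6.9]
grip_width: 0.0611
time_s: 15.9
position: [0.3988, -0.2556, 0.0615]
eef_rot: [179.7, 0.2, 74.7]
wrist_force: [1.2, -0.2, 6.2]
grip_width: 0.0612
```

```bash
python3 -m handwheel '{"translation": [[0,0,0],[0,0,0],[0,0,0],[0,0,0],[0,0,0],[0,0,-1],[0,0,-4],[0,0,-8],[0,0,-12],[0,0,-16]], "yaw": [0,0,0,0,0,0,0,0,0,0]}' 8.54
python3 - <<'E'
from h import *
s=env.read_state(); c=cam("wrist",s); im=grab_frame("wrist"); cv2.imwrite("pics/w5.png",im[:,:,::-1])
D=pickle.load(open("D0.pkl","rb"))
to((.4504,.302,.25),-23)
to((.4504,.302,.25),-23,360)
E
```

```text
time_s: 16.9
position: [0.3979, -0.2548, 0.224]
eef_rot: [179.6, 0.2, 74.7]
wrist_force: [0.5, 0.5, -0.4]
grip_width: 0.085
t=16.95 pos [ 0.3997 -0.2562  0.2318] rot [179.03   0.42  74.75] F [ 1.2 -0.9  6.7] w 0.0856 q [ -37.1   -5.7   90.9   -0.    93.7 -111.8]
  move [55.17, -9.76, -2.40] yaw -82.25
t=16.95 pos [ 0.3997 -0.2562  0.2318] rot [179.03   0.42  74.75] F [ 1.2 -0.9  6.7] w 0.0856 q [ -37.1   -5.7   90.9   -0.    93.7 -111.8]
  move [55.17, -9.76, -2.40] yaw 97.75
```

View pics/w5.png

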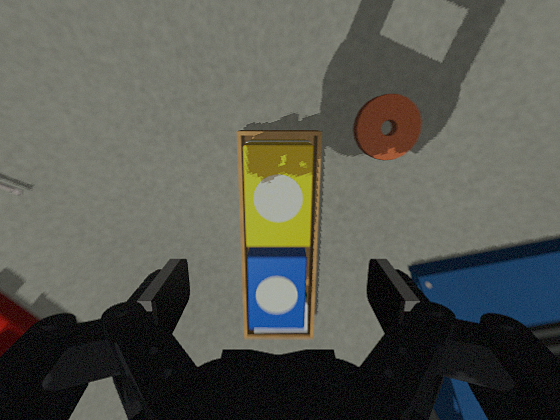

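```bash
python3 - <<'E'
from h import *
s=env.read_state(); c=cam("wrist",s); im=grab_frame("wrist")
print(s["position"],s["eef_rot"])
a=np.radians(-15.4)
rl=masks_of("wrist","long_box_center"); rt=masks_of("wrist","tall_box_center")
print([(d["conf"],d["bbox"]) for d in rl+rt])
s=env.read_state(); c=cam("wrist",s); im=grab_frame("wrist")
rl=masks_of("wrist","long_box_center"); rt=masks_of("wrist","tall_box_center")
print(s["position"],s["eef_rot"],env.read_state()["eef_rot"])
pickle.dump((s,im,rl,rt),open("w6.pkl","wb"))
if rl: 
  for z in(.0745,.079,.0835): print(fitbox([(c,rl[0]["region"].astype(float))],(.096,.062),z-.04,z,(.395,-.255,-15.4)))
if rt: print(fitbox([(c,rt[0]["region"].astype(float))],(.08,.056),.04,.089,(.486,-.28,-15.4)))
E
```

```text
[ 0.39970706 -0.25615034  0.23175253] [179.03462435   0.42170047  74.7458965 ]
[(0.57, [245.3, 136.4, 312.4, 239.5]), (0.72, [246.4, 236.6, 309.4, 319.0])]
[ 0.39838066 -0.25517467  0.22294067] [179.5419725    0.22079134  74.7458374 ] [1.79825482e+02 1.06285627e-01 7.47448113e+01]
(array([  0.39462517,  -0.25454301, -14.79236772]), np.float64(0.03044324082238177))
(array([  0.39376928,  -0.25450998, -14.67949062]), np.float64(0.0327116485423577))
(array([  0.3933058 ,  -0.25390036, -14.90363549]), np.float64(0.05699906229443955))
(array([  0.48804989,  -0.28193468, -16.38768625]), np.float64(0.1312911643048319))
```

```bash
python3 -m handwheel '{"translation": [[3,-0.5,0],[7,-1.2,-0.5],[11,-1.9,-1],[15.5,-2.7,-1.5],[20,-3.5,-2],[24.5,-4.3,-2],[29,-5.1,-2],[33.5,-5.9,-2],[38,-6.6,-2],[42,-7.4,-2]], "yaw": [6,14,22,30,38.5,47,55,63.5,72,80]}'
python3 - <<'E'
from h import *
it=grab_frame("top"); r=masks_of("top","cover"); T=cam("top"); print([(d["conf"],d["bbox"],d["region"].sum()) for d in r[:2]])
m=cv2.morphologyEx(r[0]["region"].astype(np.uint8),cv2.MORPH_CLOSE,np.ones((7,7)))
print(fitbox([(T,m.astype(float))],(.16,.13),0,.005,(.4735,.292,-23)))
to((.4504,.302,.25),-23,360)
E
```

```text
time_s: 18.25
position: [0.4345, 0.1455, 0.238]
eef_rot: [179.8, -0.0, 2.6]
wrist_force: [1.1, -0.5, -0.7]
grip_width: 0.0854
[(0.84, [136.3, 207.3, 196.5, 263.8], np.int64(1505)), (0.61, [221.4, 105.2, 314.9, 220.4], np.int64(9790))]
(array([  0.48606589,   0.29531513, -21.76060497]), np.float64(0.6215258375493973))
t=18.35 pos [0.4343 0.1476 0.2377] rot [1.7988e+02 5.0000e-02 2.9800e+00] F [-0.1 -0.2 -0. ] w 0.0856 q [14.2 -7.6 92.  -0.1 95.7 11.2]
  move [2.41, -15.33, -1.27] yaw 25.98
```

```bash
python3 -m handwheel '{"translation": [[0.5,-3,-0.3],[1,-6.5,-0.6],[1.5,-10,-0.9],[2,-13,-1.2],[2.4,-15.3,-1.2],[2.4,-15.3,-1.2],[2.4,-15.3,-1.2],[2.4,-15.3,-1.2],[2.4,-15.3,-1.2],[2.4,-15.3,-1.2]], "yaw": [6,12,19,26,26,26,26,26,26,26]}'
python3 - <<'E'
from h import *
s=env.read_state(); c=cam("wrist",s); im=grab_frame("wrist"); r=masks_of("wrist","cover")
print(s["position"],s["eef_rot"],[(d["conf"],d["bbox"],d["region"].sum()) for d in r[:2]])
pickle.dump((s,im,r),open("w7.pkl","wb"))
m=cv2.morphologyEx(r[0]["region"].astype(np.uint8),cv2.MORPH_CLOSE,np.ones((35,35)))
x,f=fitbox([(c,m.astype(float))],(.16,.13),0,.005,(.4735,.292,-23)); print(x,f)
a=np.radians(x[2]); print("grip",x[:2]-.025*np.array([np.cos(a),np.sin(a)]))
p=proj(c,boxv(*x,.16,.13,.005,.005)[:4])[[0,1,3,2]].astype(np.int32); cv2.polylines(im,[p],True,(255,0,0),1)
bx=x[:2]-.025*np.array([np.cos(a),np.sin(a)])
p=proj(c,boxv(*bx,x[2],.018,.084,.045,.045)[:4])[[0,1,3,2]].astype(np.int32); cv2.polylines(im,[p],True,(0,255,0),1)
cv2.imwrite("pics/w7.png",im[:,:,::-1])
E
```

```text
time_s: 19.35
position: [0.4504, 0.3009, 0.2495]
eef_rot: [179.9, -0.0, -23.1]
wrist_force: [-0.4, -0.2, 0.6]
grip_width: 0.0858
[0.45043331 0.30093875 0.24950159] [ 1.79876621e+02 -1.82808686e-02 -2.30745717e+01] [(0.86, [236.9, 121.0, 372.5, 224.4], np.int64(13152))]
[  0.48152549   0.29483237 -22.75632558] 0.01226428694794508
grip [0.45847153 0.30450269]
```

View pics/w7.png

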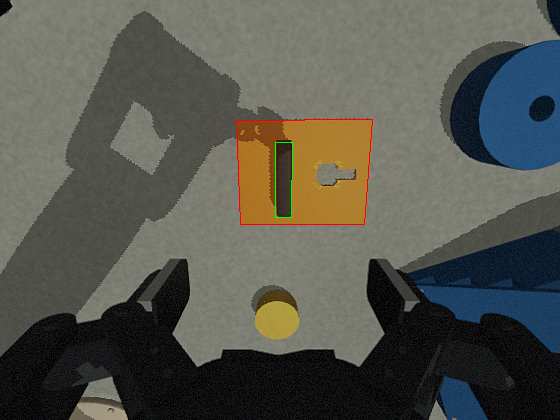

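```bash
python3 -c "
from h import *
to((.4585,.3045,.032),-22.8,360)"
```

```text
t=19.45 pos [0.4504 0.3012 0.2495] rot [ 1.7988e+02 -2.0000e-02 -2.3050e+01] F [0.4 0.2 0.1] w 0.0854 q [29.9  5.8 77.4 -0.1 96.9 53. ]
  move [0.61, -0.66, 21.75] yaw -0.25
```

```bash
python3 -m handwheel '{"translation": [[0.6,-0.65,3.5],[0.6,-0.65,7.5],[0.6,-0.65,11.5],[0.6,-0.65,15],[0.6,-0.65,17.5],[0.6,-0.65,19.5],[0.6,-0.65,20.8],[0.6,-0.65,21.6],[0.6,-0.65,21.8],[0.6,-0.65,21.8]], "yaw": [-0.2,-0.2,-0.2,-0.2,-0.2,-0.2,-0.2,-0.2,-0.2,-0.2]}' 6.0
python3 -m handwheel '{"translation": [[0,0,0],[0,0,0],[0,0,0],[0,0,0],[0,0,0],[0,0,0],[0,0,0],[0,0,0],[0,0,0],[0,0,0]], "yaw": [0,0,0,0,0,0,0,0,0,0]}' 0.5 80
python3 -c "
from h import *
to((.6,-0.01,.33),-1.2,360)"
```

```text
time_s: 20.45
position: [0.4587, 0.3046, 0.0322]
eef_rot: [179.9, -0.1, -22.9]
wrist_force: [-0.3, 0.4, 0.3]
grip_width: 0.0602
time_s: 21.45
position: [0.4592, 0.3048, 0.033]
eef_rot: [180.0, -0.1, -22.9]
wrist_force: [-0.4, -1.2, 5.3]
grip_width: 0.0168
t=21.45 pos [0.4592 0.3048 0.033 ] rot [ 1.7999e+02 -1.1000e-01 -2.2850e+01] F [-0.4 -1.2  5.3] w 0.0168 q [29.8 17.7 89.5 -0.1 72.7 52.7]
  move [25.26, 23.55, -29.64] yaw -21.65
```

```bash
python3 -m handwheel '{"translation": [[0,0,-2],[0,0,-6],[0,0,-10.5],[0,0,-15],[0.5,0.5,-19.5],[2.5,2.5,-24],[5.5,5.5,-27.5],[9,8.5,-29.6],[12.5,11.5,-29.6],[16,14.5,-29.6]], "yaw": [0,0,0,0,0,0,-2,-6,-10,-14]}'
python3 -c "
from h import *
to((.65,-0.0137,.33),-1.2,360)"
```

```text
time_s: 22.45
position: [0.5503, 0.1078, 0.3295]
eef_rot: [180.0, -0.1, -8.6]
wrist_force: [0.8, 1.2, -4.3]
grip_width: 0.0171
t=22.45 pos [0.5503 0.1078 0.3295] rot [ 1.7997e+02 -1.0000e-01 -8.6500e+00] F [ 0.8  1.2 -4.3] w 0.0171 q [ 7.30e+00  8.60e+00  6.53e+01 -1.00e-01  1.06e+02  1.60e+01]
  move [11.69, 10.51, -0.02] yaw -7.45
```

```bash
python3 -m handwheel '{"translation": [[2,1.5,0],[4.5,3.5,0],[7,5.5,0],[9.5,7,0],[12,8.5,0],[12.5,8.6,0],[12.5,8.6,0],[12.5,8.6,0],[12.5,8.6,0],[12.5,8.6,0]], "yaw": [-1.5,-3,-5,-7,-7.4,-7.4,-7.4,-7.4,-7.4,-7.4]}'
python3 -c "
from h import *
to((.65,-0.0137,.33),-1.2,360)"
```

```text
time_s: 23.45
position: [0.6605, 0.0047, 0.3303]
eef_rot: [180.0, -0.1, -1.2]
wrist_force: [0.1, 0.3, -5.0]
grip_width: 0.0168
t=23.45 pos [0.6605 0.0047 0.3303] rot [ 1.7997e+02 -1.3000e-01 -1.1900e+00] F [ 0.1  0.3 -5. ] w 0.0168 q [ -2.8  26.2  43.9  -0.  109.7  -1.6]
  move [-1.01, 1.86, 0.03] yaw 0.01
```

```bash
python3 -m handwheel '{"translation": [[2,-0.6,0],[4,-1.2,0],[6,-1.8,0],[8,-1.8,0],[10,-1.8,0],[12,-1.8,0],[14,-1.8,0],[16,-1.8,0],[18,-1.8,0],[18,-1.8,0]], "yaw": [0,0,0,0,0,0,0,0,0,0]}'
python3 -c "
from h import *
to((.65,-0.0137,.33),-1.2,360)"
```

```text
time_s: 24.45
position: [0.78, 0.0176, 0.3046]
eef_rot: [-180.0, -2.2, -1.2]
wrist_force: [-0.4, -0.2, -4.2]
grip_width: 0.0167
t=24.45 pos [0.78   0.0176 0.3046] rot [-179.95   -2.21   -1.19] F [-0.4 -0.2 -4.2] w 0.0167 q [-1.400e+00  5.370e+01  7.000e+00  1.000e-01  1.171e+02 -2.000e-01]
  move [-12.82, 3.40, -3.04] yaw 0.01
```

```bash
python3 -c "
from h import *
s=env.read_state(); print(s['joint_pos'],s['dq'])"
```

```text
[-1.43678540e+00  5.37060911e+01  6.95921873e+00  6.27927659e-02
  1.17123609e+02 -2.14010913e-01] [-0.12104701  0.98488366  0.05857711  0.11730826 -0.68987327 -0.11572349]
```

```bash
python3 -m handwheel '{"translation": [[5,0,-1],[10,0,-2],[15,0,-3],[20,0,-4],[25,0,-5],[30,0,-6],[35,0,-6],[40,0,-6],[40,0,-6],[40,0,-6]], "yaw": [0,0,0,0,0,0,0,0,0,0]}'
python3 -c "
from h import *
to((.65,-0.0137,.33),-1.2,360)"
```

```text
time_s: 25.45
position: [0.8082, 0.0087, 0.2603]
eef_rot: [-179.9, -4.1, -1.2]
wrist_force: [-0.2, 0.1, -5.1]
grip_width: 0.0168
t=25.45 pos [0.8082 0.0087 0.2603] rot [-179.89   -4.15   -1.2 ] F [-0.2  0.1 -5.1] w 0.0168 q [ -2.1  57.    7.    0.2 111.9  -0.8]
  move [-15.22, 2.55, -8.09] yaw -0.00
```

```bash
python3 -m handwheel '{"translation": [[-3,-0.4,-4],[-6,-0.8,-8],[-6,-1.2,-12],[-4,-1.2,-14],[0,-1.2,-16],[5,-1.2,-18],[10,-1.2,-20],[15,-1.2,-22],[20,-1.2,-24],[25,-1.2,-26]], "yaw": [0,0,0,0,0,0,0,0,0,0]}'
python3 -c "
from h import *
to((.65,-0.0137,.33),-1.2,360)"
```

```text
time_s: 26.45
position: [0.757, 0.0146, 0.3824]
eef_rot: [-179.8, -6.1, -1.2]
wrist_force: [0.1, -0.1, -4.1]
grip_width: 0.017
t=26.45 pos [0.757  0.0146 0.3824] rot [-179.81   -6.06   -1.2 ] F [ 0.1 -0.1 -4.1] w 0.0170 q [ -1.8  47.8   7.    0.3 119.1  -0.4]
  move [-11.13, 3.07, 4.08] yaw -0.00
```

```bash
python3 -m handwheel '{"translation": [[5,0,0],[10,0,0],[15,0,0],[20,0,0],[25,0,0],[30,0,0],[35,0,0],[40,0,0],[40,0,0],[40,0,0]], "yaw": [0,0,0,0,0,0,0,0,0,0]}'
python3 -c "
from h import *
to((.65,-0.0137,.33),-1.2,360)"
```

```text
time_s: 27.45
position: [0.8088, 0.0064, 0.3018]
eef_rot: [-179.8, -8.0, -1.2]
wrist_force: [0.5, -0.4, -4.7]
grip_width: 0.0166
t=27.45 pos [0.8088 0.0064 0.3018] rot [-179.76   -8.02   -1.22] F [ 0.5 -0.4 -4.7] w 0.0166 q [ -2.3  54.1   7.    0.4 110.9  -0.9]
  move [-15.29, 2.33, -5.01] yaw -0.02
```

```bash
python3 -m handwheel '{"translation": [[-2,-0.5,-4],[-4,-1,-8],[-4,-1.3,-12],[0,-1.3,-15],[4,-1.3,-18],[8,-1.3,-20],[12,-1.3,-22],[16,-1.3,-24],[20,-1.3,-25],[25,-1.3,-26]], "yaw": [0,0,0,0,0,0,0,0,0,0]}'
python3 -m handwheel '{"translation": [[5,0,0],[10,0,0],[15,0,0],[20,0,0],[25,0,0],[30,0,0],[35,0,0],[40,0,0],[40,0,0],[40,0,0]], "yaw": [0,0,0,0,0,0,0,0,0,0]}'
python3 -c "
from h import *
to((.65,-0.0137,.33),-1.2,360)"
```

```text
time_s: 28.45
position: [0.7478, 0.0131, 0.4264]
eef_rot: [-179.7, -9.9, -1.2]
wrist_force: [-0.5, -0.2, -4.6]
grip_width: 0.0164
time_s: 29.45
position: [0.8034, 0.0053, 0.3507]
eef_rot: [-179.6, -11.9, -1.2]
wrist_force: [0.7, -0.2, -3.9]
grip_width: 0.017
t=29.45 pos [0.8034 0.0053 0.3507] rot [-179.62  -11.86   -1.24] F [ 0.7 -0.2 -3.9] w 0.0170 q [ -2.5  50.6   7.    0.7 110.5  -1. ]
  move [-15.39, 2.23, -1.13] yaw -0.04
```

```bash
python3 -m handwheel '{"translation": [[5,-0.5,1],[10,-1,2],[15,-1.5,3],[20,-1.5,4],[25,-1.5,5],[30,-1.5,5],[35,-1.5,5],[40,-1.5,5],[40,-1.5,5],[40,-1.5,5]], "yaw": [0,0,0,0,0,0,0,0,0,0]}'
python3 -m handwheel '{"translation": [[-2,-0.5,-4],[-4,-1,-8],[-4,-1.3,-12],[0,-1.3,-15],[4,-1.3,-18],[8,-1.3,-20],[12,-1.3,-22],[16,-1.3,-24],[20,-1.3,-25],[25,-1.3,-26]], "yaw": [0,0,0,0,0,0,0,0,0,0]}'
python3 -c "
from h import *
to((.65,-0.0137,.33),-1.2,360)"
```

```text
time_s: 30.45
position: [0.8515, 0.0102, 0.2689]
eef_rot: [-179.6, -13.9, -1.3]
wrist_force: [0.4, 0.3, -4.1]
grip_width: 0.0168
time_s: 31.45
position: [0.7824, 0.016, 0.4213]
eef_rot: [-179.5, -16.0, -1.3]
wrist_force: [-0.7, 0.1, -4.5]
grip_width: 0.0163
t=31.45 pos [0.7824 0.016  0.4213] rot [-179.47  -15.99   -1.28] F [-0.7  0.1 -4.5] w 0.0163 q [ -1.7  45.4   7.    0.7 111.6  -0.2]
  move [-15.18, 3.32, 5.12] yaw -0.08
```

```bash
python3 -m handwheel '{"translation": [[5,0,1],[10,0,2],[15,0,3],[20,0,4],[25,0,5],[30,0,5],[35,0,5],[40,0,5],[40,0,5],[40,0,5]], "yaw": [0,0,0,0,0,0,0,0,0,0]}'
python3 -m handwheel '{"translation": [[5,-1,0],[10,-1,0],[15,-1,0],[20,-1,0],[25,-1,0],[30,-1,0],[35,-1,0],[40,-1,0],[40,-1,0],[40,-1,0]], "yaw": [0,0,0,0,0,0,0,0,0,0]}'
python3 -c "
from h import *
to((.65,-0.0137,.33),-1.2,360)"
```

```text
time_s: 32.45
position: [0.8397, 0.0077, 0.3405]
eef_rot: [-179.4, -18.0, -1.3]
wrist_force: [0.1, 0.1, -3.8]
grip_width: 0.0168
time_s: 33.45
position: [0.8625, 0.0087, 0.3144]
eef_rot: [-179.3, -20.1, -1.3]
wrist_force: [0.1, 0.4, -5.0]
grip_width: 0.0169
t=33.45 pos [0.8625 0.0087 0.3144] rot [-179.33  -20.1    -1.33] F [ 0.1  0.4 -5. ] w 0.0169 q [-2.2 54.1  7.   1.  98.8 -0.6]
  move [-19.37, 2.63, -8.78] yaw -0.13
```

```bash
python3 -m handwheel '{"translation": [[-2,-1,-4],[-4,-2,-8],[-4,-3,-12],[0,-3.5,-15],[4,-3.5,-18],[8,-3.5,-20],[12,-3.5,-22],[16,-3.5,-24],[20,-3.5,-25],[25,-3.5,-26]], "yaw": [0,0,0,0,0,0,0,0,0,0]}'
python3 -m handwheel '{"translation": [[5,-1.5,1],[10,-1.5,2],[15,-1.5,3],[20,-1.5,4],[25,-1.5,5],[30,-1.5,5],[35,-1.5,5],[40,-1.5,5],[40,-1.5,5],[40,-1.5,5]], "yaw": [0,0,0,0,0,0,0,0,0,0]}'
python3 -c "
from h import *
to((.65,-0.0137,.33),-1.2,360)"
```

```text
time_s: 34.45
position: [0.7795, 0.0327, 0.4724]
eef_rot: [-179.2, -22.2, -1.4]
wrist_force: [1.0, -0.5, -4.5]
grip_width: 0.0165
time_s: 35.45
position: [0.836, 0.0317, 0.4047]
eef_rot: [-179.1, -24.3, -1.4]
wrist_force: [-0.1, 0.6, -3.6]
grip_width: 0.0168
t=35.45 pos [0.836  0.0317 0.4047] rot [-179.06  -24.28   -1.4 ] F [-0.1  0.6 -3.6] w 0.0168 q [ -0.5  47.8   7.    0.6 100.9   0.9]
  move [-19.92, 4.98, -0.88] yaw -0.20
```

```bash
python3 -m handwheel '{"translation": [[5,0,0],[10,0,0],[15,0,0],[20,0,0],[25,0,0],[30,0,0],[35,0,0],[40,0,0],[40,0,0],[40,0,0]], "yaw": [0,0,0,0,0,0,0,0,0,0]}'
python3 -m handwheel '{"translation": [[5,0,0],[10,0,0],[15,0,0],[20,0,0],[25,0,0],[30,0,0],[35,0,0],[40,0,0],[40,0,0],[40,0,0]], "yaw": [0,0,0,0,0,0,0,0,0,0]}'
python3 -c "
from h import *
to((.65,-0.0137,.33),-1.2,360)"
```

```text
time_s: 36.45
position: [0.8572, 0.0194, 0.3876]
eef_rot: [-178.9, -26.4, -1.4]
wrist_force: [-0.9, -0.3, -4.4]
grip_width: 0.0166
time_s: 37.45
position: [0.8709, 0.0101, 0.3825]
eef_rot: [-178.9, -28.4, -1.5]
wrist_force: [-0.5, -0.8, -4.6]
grip_width: 0.0165
t=37.45 pos [0.8709 0.0101 0.3825] rot [-178.86  -28.43   -1.49] F [-0.5 -0.8 -4.6] w 0.0165 q [-2.2 50.2  7.   1.5 94.4 -0.5]
  move [-21.87, 2.83, -5.93] yaw -0.29
```

```bash
python3 -m handwheel '{"translation": [[5,0,0],[10,0,0],[15,0,0],[20,0,0],[25,0,0],[30,0,0],[35,0,0],[40,0,0],[40,0,0],[40,0,0]], "yaw": [0,0,0,0,0,0,0,0,0,0]}'
python3 -m handwheel '{"translation": [[5,0,0],[10,0,0],[15,0,0],[20,0,0],[25,0,0],[30,0,0],[35,0,0],[40,0,0],[40,0,0],[40,0,0]], "yaw": [0,0,0,0,0,0,0,0,0,0]}'
python3 -m handwheel '{"translation": [[5,0,0],[10,0,0],[15,0,0],[20,0,0],[25,0,0],[30,0,0],[35,0,0],[40,0,0],[40,0,0],[40,0,0]], "yaw": [0,0,0,0,0,0,0,0,0,0]}'
python3 - <<'E'
from h import *
it=grab_frame("top"); r=masks_of("top","extractor"); rp=masks_of("top","panel")
print([(d["conf"],d["bbox"],d["region"].sum()) for d in r[:1]+rp[:2]])
pickle.dump((it,r,rp),open("t8.pkl","wb"))
cv2.imwrite("pics/t8.png",cv2.resize(it[95:225,210:330],None,fx=4.5,fy=4.5,interpolation=cv2.INTER_CUBIC)[:,:,::-1])
to((.65,-0.0137,.33),-1.2,360)
E
```

```text
time_s: 38.45
position: [0.8795, 0.003, 0.3868]
eef_rot: [-178.8, -30.5, -1.5]
wrist_force: [-0.4, 0.4, -4.4]
grip_width: 0.017
time_s: 39.45
position: [0.884, -0.0023, 0.3982]
eef_rot: [-178.7, -32.6, -1.6]
wrist_force: [0.2, 0.2, -4.6]
grip_width: 0.0169
time_s: 40.45
position: [0.8853, -0.0064, 0.415]
eef_rot: [-178.7, -34.7, -1.7]
wrist_force: [1.0, 1.0, -4.2]
grip_width: 0.0165
[(0.77, [225.0, 108.3, 314.9, 218.2], np.int64(3921))]
t=40.60 pos [ 0.8854 -0.0064  0.415 ] rot [-178.67  -34.67   -1.65] F [-1.   0.5 -4.3] w 0.0165 q [-3.5 48.8  7.   2.4 89.6 -1.5]
  move [-24.17, 1.26, -6.41] yaw -0.45
```

View pics/t8.png

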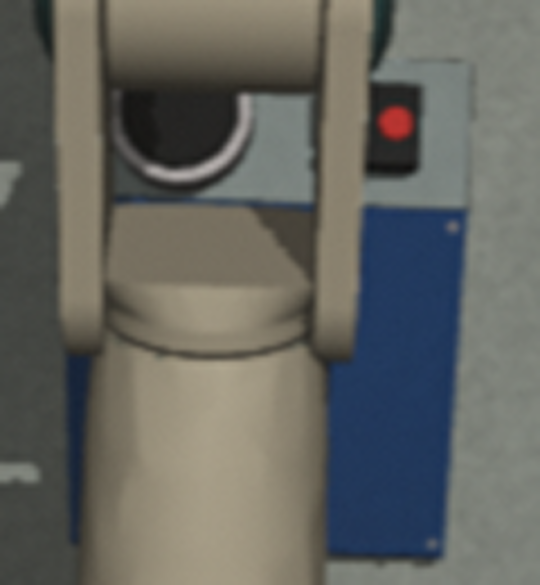

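```bash
python3 - <<'E'
from h import *
D=pickle.load(open("D0.pkl","rb")); T,S=cam("top"),cam("scene")
def pan(p,pts):  # extractor pose p=(x,y,yaw deg); pts in extractor frame
    a=np.radians(p[2]); r=np.array([[np.cos(a),-np.sin(a),0],[np.sin(a),np.cos(a),0],[0,0,1]])
    return np.asarray(pts)@r.T+[p[0],p[1],0]
Q=[(0,.12,.03),(0,-.12,.03),(.1966,-.12,.1677),(.1966,.12,.1677)]
im=D["top"]["im"].astype(int); 
b=((im[:,:,2]>im[:,:,0]+35)&(im[:,:,2]>60)).astype(np.uint8); m=np.zeros_like(b); m[135:222,218:318]=b[135:222,218:318]
m=cv2.morphologyEx(m,cv2.MORPH_CLOSE,np.ones((31,31)),borderType=cv2.BORDER_CONSTANT).astype(float)
f=lambda p: np.abs(hullmask(proj(T,pan(p,Q)))-m).sum()/m.sum()
best=np.array([.548,-.008,-1.2])
for sc in(1,.3,.3):
    r=minimize(f,best,method="Nelder-Mead",options=dict(initial_simplex=best+sc*np.array([[0,0,0],[.01,0,0],[0,.01,0],[0,0,3]]),xatol=1e-4,fatol=1e-6)); best=r.x
print("top fit",best,r.fun)
hd=lambda p,h: pan(p,[(.1515-h*np.sin(np.radians(35)),0,.1361+h*np.cos(np.radians(35)))])[0]
print("screw foot",hd(best,0),"head",hd(best,.014))
print("proj head top",proj(T,hd(best,.014)),"scene",proj(S,hd(best,.014)))
# screw head centroid in top
for nm,c,(u,v) in(("top",T,proj(T,hd(best,.014))[0]),("scene",S,proj(S,hd(best,.014))[0])):
    I=D[nm]["im"]; u,v=int(round(u)),int(round(v)); w=I[v-9:v+10,u-9:u+10].astype(int)
    g=w[:,:,0]; 
    wt=np.clip(g-np.median(g)-25,0,None); yy,xx=np.mgrid[-9:10,-9:10]
    print(nm,"centroid",u+(wt*xx).sum()/wt.sum(),v+(wt*yy).sum()/wt.sum())
    cv2.imwrite(f"pics/scr_{nm}.png",cv2.resize(I[v-20:v+21,u-25:u+26],None,fx=8,fy=8,interpolation=cv2.INTER_CUBIC)[:,:,::-1])
a=cv2.imread("pics/scr_top.png");b2=cv2.imread("pics/scr_scene.png"); cv2.imwrite("pics/scr.png",np.vstack([a,b2])[:600])
E
```

```text
top fit [ 0.54917132 -0.00784986 -2.93120632] 0.020109756459315953
screw foot [ 0.70047311 -0.0155971   0.1361    ] head [ 0.69245354 -0.01518647  0.14756813]
proj head top [[267.54674955 160.77416648]] scene [[338.97258349 204.84043879]]
top centroid 267.80272108843536 160.22524565381707
scene centroid 340.93142857142857 206.98285714285714
```

View pics/scr.png

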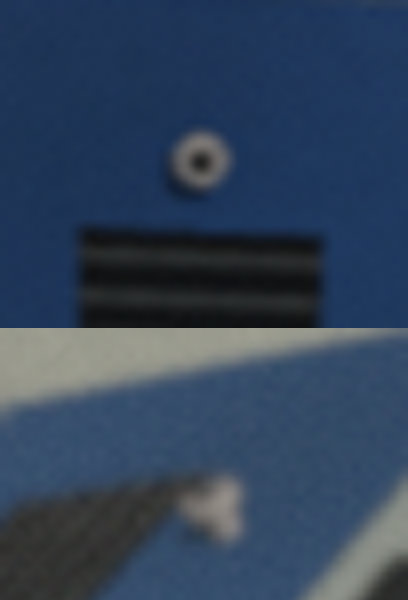

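```bash
python3 - <<'E'
from h import *
D=pickle.load(open("D0.pkl","rb")); T=cam("top"); I=D["top"]["im"].astype(int)
# grill edges & panel side edges via back-projection on panel plane
p0=np.array([.7005,-.0156,.1361]); n=np.array([-np.sin(np.radians(35)),0,np.cos(np.radians(35))]); a=np.radians(-2.5)
n=np.array([n[0]*np.cos(a),n[0]*np.sin(a),n[2]])
def onp(uv,h=0):
    o,v=ray(T,uv); q=p0+n*h; return o+v*(((q-o)@n)/(v@n))[:,None]
ux,uy=int(267.5)-25,int(160.77)-20
g=np.array([[80,230],[322,237]])/8-.5+[243,141]; print("grill",g)
P=onp(g); d=P[0]-P[1]; print("grill yaw",np.degrees(np.arctan2(-d[0],d[1])))
# panel side edges: blue mask boundary per row
b=((I[:,:,2]>I[:,:,0]+35)&(I[:,:,2]>60))
L=[];Rr=[]
for v in range(145,214):
    r=I[v,:,2]-I[v,:,0]
    for side,lst in((1,L),(-1,Rr)):
        rng=range(215,240) if side==1 else range(325,298,-1)
        prev=None
        for u in rng:
            if prev is not None and r[prev]<35<=r[u]:
                lst.append([prev+(35-r[prev])/(r[u]-r[prev])*(u-prev),v]); break
            prev=u
for nm,l in(("L",L),("R",Rr)):
    P=onp(np.array(l)); k=np.polyfit(P[:,0],P[:,1],1); res=P[:,1]-np.polyval(k,P[:,0]); k=np.polyfit(P[abs(res)<.004][:,0],P[abs(res)<.004][:,1],1)
    print(nm,len(l),"yaw",np.degrees(np.arctan(k[0])),"y at screw x",np.polyval(k,.7005))
# front edge
F=[]
for u in range(232,304):
    r=I[:,u,2]-I[:,u,0]
    for v in range(228,205,-1):
        if r[v]<35<=r[v-1]: F.append([u,v-1+(r[v-1]-35)/(r[v-1]-r[v])]);break
P=onp(np.array(F)); k=np.polyfit(P[:,1],P[:,0],1); print("front yaw",-np.degrees(np.arctan(k[0])), "x at y -.008",np.polyval(k,-.008))
print("screw head",onp([[267.8,160.2]],.014), "foot est", onp([[267.8,160.2]],.014)-.014*n)
Rt=tool(env.read_state())[:3,:3]
for yw in(-2.9,-2.5):
    Rp=R.from_euler("xyz",[180,-35,yw],degrees=True).as_matrix()
    print(yw,np.degrees(R.from_matrix(Rt.T@Rp).as_rotvec()))
E
```

```text
grill [[252.5   169.25 ]
 [282.75  170.125]]
grill yaw -2.646442534207515
L 69 yaw -3.209248577722398 y at screw x 0.10350626744382349
R 69 yaw -3.306176465150739 y at screw x -0.13487947949598136
front yaw -3.0986375662613024 x at y -.008 0.5494451953080653
screw head [[ 0.69383085 -0.01591118  0.148535  ]] foot est [[ 0.70185327 -0.01626145  0.13706687]]
-2.9 [-2.04874288  0.34340515  1.02336325]
-2.5 [-1.82027993  0.33958761  0.69504112]
```

```bash
cat >> h.py <<'E'
FOOT=np.array([.7012,-.0160,.1361]); PR=R.from_euler("xyz",[180,-35,-3.0],degrees=True).as_matrix()
PX=PR[:,0]; PY=-PR[:,1]; PN=-PR[:,2]
def hole(px,py,h,turn=None):
    """move so that the hole centre (underside) sits at panel (px,py,h) in mm"""
    s=env.read_state(); M=tool(s); rv=np.degrees(R.from_matrix(M[:3,:3].T@PR).as_rotvec())
    t=rv[2] if turn is None else turn
    Rn=M[:3,:3]@R.from_euler("z",t,degrees=True).as_matrix()
    tgt=FOOT+(PX*px+PY*py+PN*h)/1e3 - Rn@np.array([.055,0,.033])
    d=M[:3,:3].T@(tgt-M[:3,3])*100
    cur=M[:3,3]+M[:3,:3]@np.array([.055,0,.033])-FOOT
    print("t=%.2f hole now panel mm x %.1f y %.1f h %.1f  rotres %s F %s w %.4f q %s"%(s["time_s"],*(1e3*np.array([cur@PX,cur@PY,cur@PN])),np.round(rv,2),np.round(s["wrist_force"],1),s["grip_width"],np.round(s["joint_pos"],1)))
    print("  move [%.2f, %.2f, %.2f] yaw %.2f"%(*d,t))
E
python3 - <<'E'
from h import *
hole(0,0,60)
s=env.read_state(); c=cam("wrist",s); im=grab_frame("wrist"); M=tool(s)
pt=lambda x,y,z: (M@[x,y,z,1])[:3]
for x,y in((.055,0),(.0845,0),(.105,.065),(.105,-.065),(-.055,.065),(-.055,-.065)):
    u=proj(c,pt(x,y,.028))[0]; print(np.round(u,1)); 
    if 0<u[0]<560 and 0<u[1]<420: cv2.circle(im,tuple(u.astype(int)),2,(0,0,255),-1)
cv2.imwrite("pics/w9.png",im[:,:,::-1])
E
```

```text
t=40.60 hole now panel mm x 365.0 y 21.5 h 90.0  rotres [-2.11  0.34  1.11] F [-1.   0.5 -4.3] w 0.0165 q [-3.5 48.8  7.   2.4 89.6 -1.5]
  move [-36.52, 1.45, 3.15] yaw 1.11
[377.8 255.3]
[431.5 255.3]
[450.3 353.3]
[492.6 133.5]
[187.9 353. ]
[165.8 133.9]
```

View pics/w9.png

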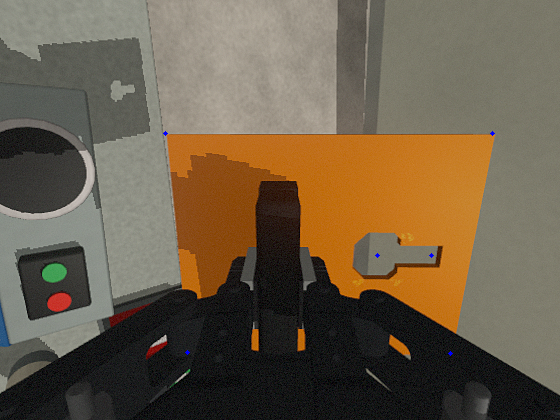

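```bash
python3 -m handwheel '{"translation": [[-2.5,0.1,0.2],[-6.5,0.3,0.5],[-10.5,0.4,0.8],[-14.5,0.6,1.2],[-18.5,0.8,1.6],[-22.5,1,2],[-26.5,1.2,2.4],[-30.5,1.3,2.8],[-34,1.4,3.1],[-36.5,1.45,3.15]], "yaw": [0.2,0.5,0.8,1.1,1.1,1.1,1.1,1.1,1.1,1.1]}'
python3 - <<'E'
from h import *
im=grab_frame("wrist")
hole(0,0,30)
s=env.read_state(); c=cam("wrist",s); im=grab_frame("wrist"); M=tool(s)
for p in((0,0,0),(0,0,14)):
    u=proj(c,FOOT+PN*p[2]/1e3)[0]; cv2.circle(im,tuple(u.astype(int)),2,(255,0,0),-1)
u=proj(c,(M@[.055,0,.028,1])[:3])[0]; cv2.circle(im,tuple(u.astype(int)),2,(0,255,0),-1)
cv2.imwrite("pics/w10.png",im[:,:,::-1])
I=grab_frame("scene"); cv2.imwrite("pics/s10.png",cv2.resize(I[110:300,220:440],None,fx=3,fy=3,interpolation=cv2.INTER_CUBIC)[:,:,::-1])
E
```

```text
time_s: 41.65
position: [0.6007, -0.0119, 0.179]
eef_rot: [-177.9, -34.5, -3.0]
wrist_force: [-0.4, 0.0, -4.5]
grip_width: 0.0167
t=41.70 hole now panel mm x -7.8 y 0.2 h 57.7  rotres [-2.12  0.88  0.  ] F [ 0.1  0.6 -8. ] w 0.0168 q [ -6.4  -4.8 101.9   5.3  49.1  -6.4]
  move [0.82, 0.12, 2.75] yaw 0.00
```

View pics/w10.png

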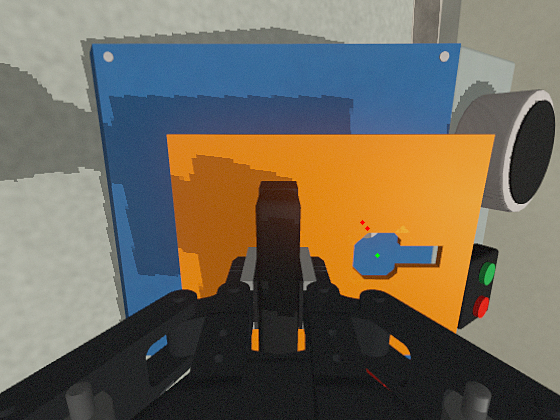

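View pics/s10.png

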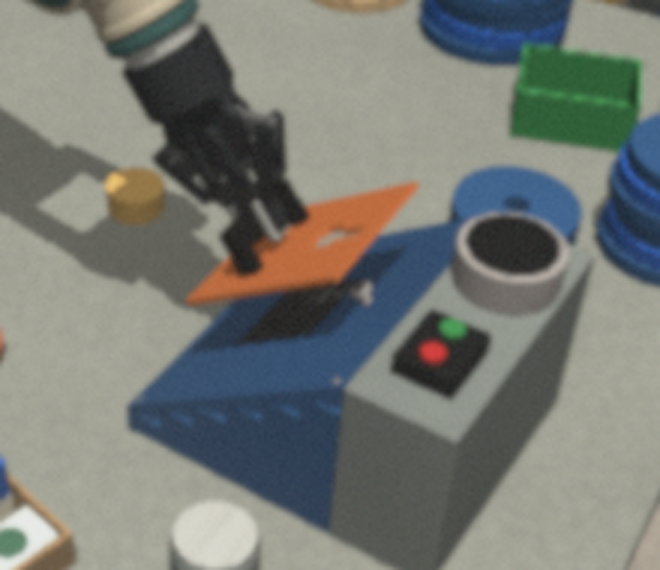

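```bash
python3 -c "
from h import *
hole(0,0,22)"
python3 -m handwheel '{"translation": [[0.3,0,0.3],[0.6,0,0.8],[0.8,0.1,1.3],[0.8,0.1,1.8],[0.8,0.1,2.3],[0.8,0.1,2.8],[0.8,0.1,3.2],[0.8,0.1,3.5],[0.8,0.1,3.5],[0.8,0.1,3.5]], "yaw": [0,0,0,0,0,0,0,0,0,0]}'
python3 - <<'E'
from h import *
hole(0,0,22)
s=env.read_state(); c=cam("wrist",s); im=grab_frame("wrist"); M=tool(s)
cv2.imwrite("pics/w11z.png",cv2.resize(im[190:320,310:470],None,fx=4,fy=4,interpolation=cv2.INTER_CUBIC)[:,:,::-1])
print(proj(c,FOOT+PN*.014),proj(c,(M@[.055,0,.028,1])[:3]))
E
```

```text
t=41.80 hole now panel mm x -1.3 y 0.1 h 59.8  rotres [-2.1   0.46 -0.  ] F [ 1.4 -0.2 -3.6] w 0.0164 q [ -6.4  -4.6 101.2   5.3  49.1  -6.3]
  move [0.16, 0.14, 3.77] yaw -0.00
time_s: 42.8
position: [0.6283, -0.013, 0.156]
eef_rot: [-177.9, -34.5, -3.0]
wrist_force: [0.1, 0.0, -3.8]
grip_width: 0.0167
t=42.80 hole now panel mm x 6.4 y 0.4 h 24.7  rotres [-2.1   0.45 -0.01] F [ 0.1  0.  -3.8] w 0.0167 q [-6.2  1.2 98.5  5.4 46.1 -6.4]
  move [-0.64, 0.05, 0.28] yaw -0.01
[[358.77789477 245.19953191]] [[377.75547645 255.2804423 ]]
```

View pics/w11z.png

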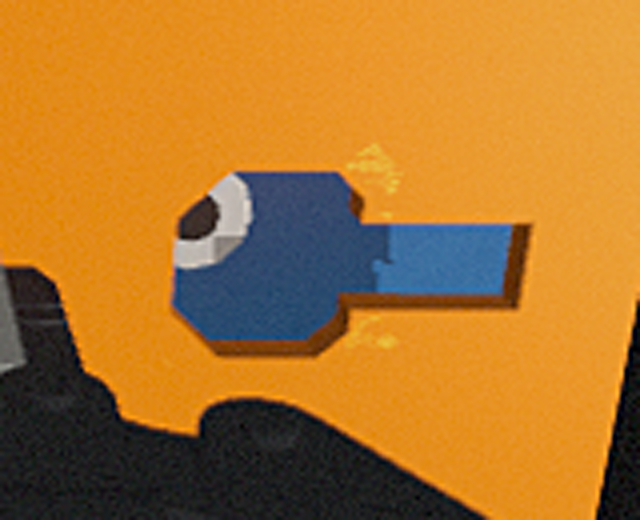

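```bash
python3 -m handwheel '{"translation": [[-0.4,0,0],[-0.65,0,0.1],[-0.65,0,0.3],[-0.65,0,0.7],[-0.65,0,1.1],[-0.65,0,1.5],[-0.65,0,1.8],[-0.65,0,2],[-0.65,0,2.1],[-0.65,0,2.1]], "yaw": [0,0,0,0,0,0,0,0,0,0]}'
python3 - <<'E'
from h import *
hole(0,0,2)
s=env.read_state(); c=cam("wrist",s); im=grab_frame("wrist"); M=tool(s)
cv2.imwrite("pics/w12z.png",cv2.resize(im[190:320,310:470],None,fx=4,fy=4,interpolation=cv2.INTER_CUBIC)[:,:,::-1])
hole(0,0,2)
E
```

```text
time_s: 43.85
position: [0.635, -0.0126, 0.1352]
eef_rot: [-177.9, -34.6, -3.0]
wrist_force: [0.1, 0.0, -4.0]
grip_width: 0.0164
t=43.85 hole now panel mm x -0.1 y 1.1 h 3.9  rotres [-2.1   0.44 -0.01] F [ 0.1  0.  -4. ] w 0.0164 q [-6.   3.7 98.5  5.6 43.6 -6.6]
  move [0.01, 0.12, 0.18] yaw -0.01
t=43.90 hole now panel mm x -0.0 y 1.1 h 4.0  rotres [-2.1   0.43 -0.  ] F [-0.7  0.4 -4.7] w 0.0168 q [-6.   3.7 98.5  5.6 43.6 -6.6]
  move [0.01, 0.12, 0.19] yaw -0.00
```

View pics/w12z.png

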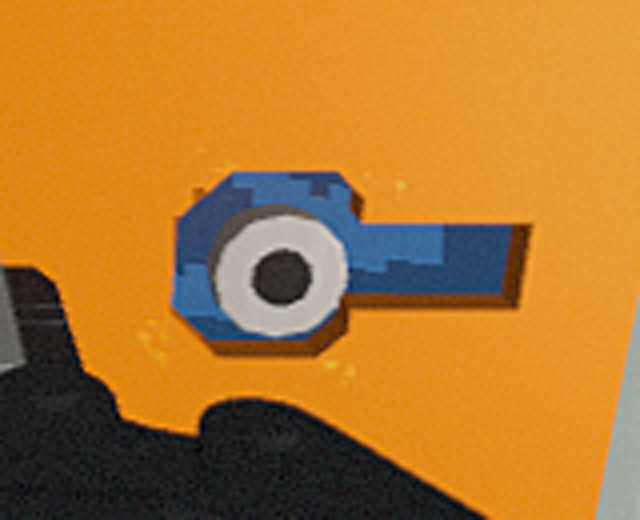

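```bash
python3 -m handwheel '{"translation": [[0,0.05,0],[0,0.05,0],[0,0.05,0.1],[0,0.05,0.15],[0,0.05,0.2],[0,0.05,0.25],[0,0.05,0.3],[0,0.05,0.35],[0,0.05,0.4],[0,0.05,0.4]], "yaw": [0,0,0,0,0,0,0,0,0,0]}' 0.5 25
python3 -c "
from h import *
hole(-29.5,0,0)"
```

```text
time_s: 44.9
position: [0.637, -0.0122, 0.1331]
eef_rot: [-177.9, -34.6, -2.9]
wrist_force: [-15.9, 5.7, 6.4]
grip_width: 0.0165
t=44.90 hole now panel mm x 0.3 y 1.7 h 1.0  rotres [-2.17  0.43  0.03] F [-15.9   5.7   6.4] w 0.0165 q [-6.   4.1 98.2  5.7 43.3 -6.6]
  move [-2.98, 0.17, 0.12] yaw 0.03
```

```bash
python3 -m handwheel '{"translation": [[-0.2,0.1,0],[-0.6,0.15,0],[-1,0.15,0],[-1.4,0.15,0],[-1.8,0.15,0],[-2.2,0.15,0],[-2.5,0.15,0],[-2.8,0.15,0],[-3,0.15,0],[-3.1,0.15,0]], "yaw": [0,0,0,0,0,0,0,0,0,0]}'
python3 - <<'E'
from h import *
hole(-29.5,0,0)
im=grab_frame("wrist")
cv2.imwrite("pics/w13z.png",cv2.resize(im[190:320,310:470],None,fx=4,fy=4,interpolation=cv2.INTER_CUBIC)[:,:,::-1])
hole(-29.5,0,0)
E
```

```text
time_s: 45.9
position: [0.6117, -0.0124, 0.1161]
eef_rot: [-177.9, -34.7, -2.9]
wrist_force: [-0.4, 1.3, 5.1]
grip_width: 0.017
t=45.90 hole now panel mm x -30.0 y 0.2 h 1.7  rotres [-2.16  0.33  0.05] F [-0.4  1.3  5.1] w 0.0170 q [ -6.4   1.4 103.3   6.2  41.   -7.5]
  move [0.05, 0.02, 0.17] yaw 0.05
t=45.95 hole now panel mm x -30.2 y 0.2 h 1.7  rotres [-2.16  0.34  0.05] F [-1.7  0.9  5.6] w 0.0166 q [ -6.4   1.4 103.3   6.2  41.   -7.5]
  move [0.07, 0.02, 0.17] yaw 0.05
```

View pics/w13z.png

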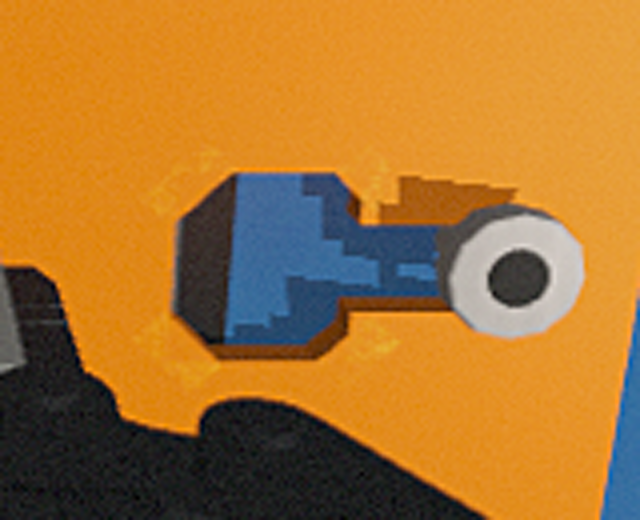

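```bash
python3 -m handwheel '{"translation": [[-0.05,0,0],[-0.1,0,0],[-0.15,0,0],[-0.2,0,0],[-0.25,0,0],[-0.3,0,0],[-0.3,0,0],[-0.3,0,0],[-0.3,0,0],[-0.3,0,0]], "yaw": [0,0,0,0,0,0,0,0,0,0]}'
python3 -c "
from h import *
hole(-29.5,0,0)"
```

```text
time_s: 46.95
position: [0.6105, -0.0124, 0.1157]
eef_rot: [-177.9, -34.9, -3.0]
wrist_force: [10.8, 0.9, 1.8]
grip_width: 0.0166
t=46.95 hole now panel mm x -31.1 y 0.1 h 2.2  rotres [-2.15  0.1   0.04] F [10.8  0.9  1.8] w 0.0166 q [ -6.4   1.1 103.7   6.3  40.6  -7.6]
  move [0.16, 0.02, 0.22] yaw 0.04
```

```bash
python3 -m handwheel '{"translation": [[0.1,0,0],[0.1,0,0],[0.1,0,0],[0.1,0,0],[0.1,0,0],[0.1,0,0],[0.1,0,0],[0.1,0,0],[0.1,0,0],[0.1,0,0]], "yaw": [0,0,0,0,0,0,0,0,0,0]}' 4.5
python3 - <<'E'
from h import *
hole(-29.5,0,0)
I=grab_frame("scene"); cv2.imwrite("pics/s14.png",cv2.resize(I[110:300,220:440],None,fx=3,fy=3,interpolation=cv2.INTER_CUBIC)[:,:,::-1])
im=grab_frame("wrist"); cv2.imwrite("pics/w14.png",im[:,:,::-1])
E
```

```text
time_s: 47.95
position: [0.6113, -0.0124, 0.1163]
eef_rot: [-177.9, -34.9, -3.0]
wrist_force: [0.4, -0.4, -0.4]
grip_width: 0.0449
t=47.95 hole now panel mm x -30.1 y 0.1 h 2.3  rotres [-2.15  0.1   0.04] F [ 0.4 -0.4 -0.4] w 0.0449 q [ -6.4   1.2 103.5   6.3  40.7  -7.6]
  move [0.06, 0.02, 0.23] yaw 0.04
```

View pics/s14.png

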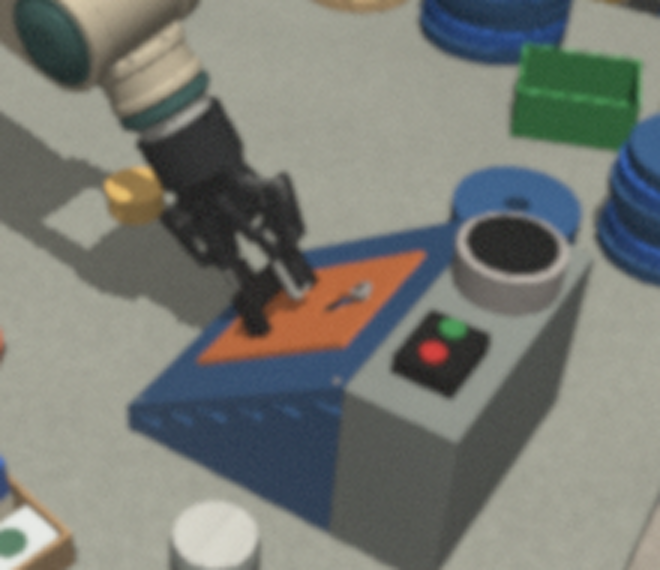

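View pics/w14.png

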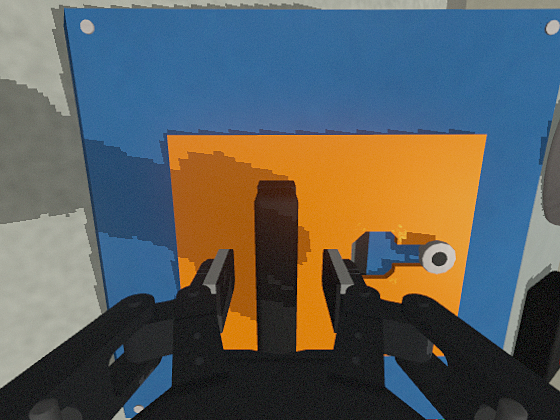

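```bash
python3 -m handwheel '{"translation": [[0,0,-0.5],[0,0,-1.5],[0,0,-3],[0,0,-5],[0,0,-7.5],[0,0,-10],[0,0,-12],[0,0,-13],[0,0,-13],[0,0,-13]], "yaw": [0,0,0,0,0,0,0,0,0,0]}'
python3 - <<'E'
from h import *
s=env.read_state(); c=cam("wrist",s); im=grab_frame("wrist"); r=masks_of("wrist","cover")
print(s["time_s"],s["position"],s["eef_rot"],s["wrist_force"],[(d["conf"],d["bbox"]) for d in r[:1]])
cv2.imwrite("pics/w15.png",im[:,:,::-1])
m=cv2.morphologyEx(r[0]["region"].astype(np.uint8),cv2.MORPH_CLOSE,np.ones((45,45))).astype(float)
def V(p):
    a=np.radians(p[2]); q=np.array([[i,j] for i in(-.08,.08) for j in(-.065,.065)])@np.array([[np.cos(a),np.sin(a)],[-np.sin(a),np.cos(a)]])+p[:2]
    return np.vstack([FOOT+q[:,:1]*PX+q[:,1:]*PY+PN*h for h in(0,.005)])
f=lambda p: np.abs(hullmask(proj(c,V(p)))-m).sum()/m.sum()
b=np.array([-.0595,0,0])
for sc in(1,.3):
    q=minimize(f,b,method="Nelder-Mead",options=dict(initial_simplex=b+sc*np.array([[0,0,0],[.01,0,0],[0,.01,0],[0,0,4]]),xatol=1e-4,fatol=1e-6)); b=q.x
print("cover centre in panel (want -59.5,0,0):",b*[1e3,1e3,1],q.fun)
p=proj(c,V(b)[4:])[[0,1,3,2]].astype(np.int32); cv2.polylines(im,[p],True,(255,0,0),1)
cv2.imwrite("pics/w15.png",im[:,:,::-1])
I=grab_frame("top"); cv2.imwrite("pics/t15.png",cv2.resize(I[90:300,130:400],None,fx=2.85,fy=2.85,interpolation=cv2.INTER_CUBIC)[:,:,::-1])
E
```

```text
time_s: 49.05
position: [0.5368, -0.0134, 0.2223]
eef_rot: [-177.9, -34.9, -3.0]
wrist_force: [-0.3, -0.4, -0.8]
grip_width: 0.0452
49.05 [ 0.53675667 -0.01342257  0.22233182] [-177.8718915   -34.87689135   -2.96049692] [-0.28570858 -0.36850996 -0.78178577] [(0.86, [218.2, 128.4, 392.0, 258.9])]
cover centre in panel (want -59.5,0,0): [-61.00541674  -0.65495181   0.17191225] 0.014525948685684225
```

View pics/w15.png

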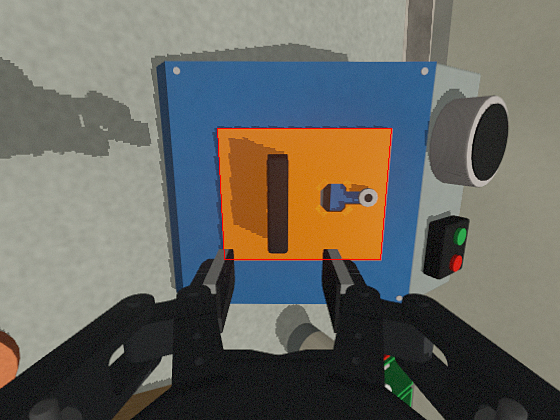

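View pics/t15.png

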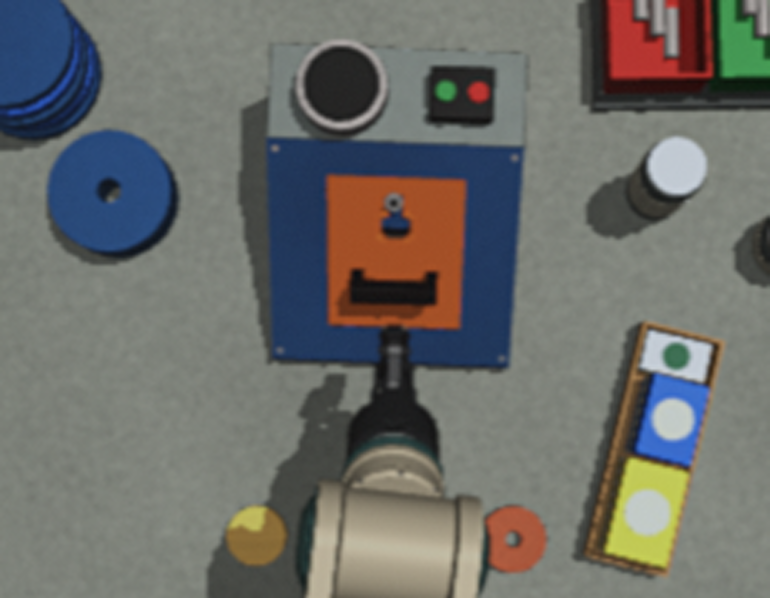

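```bash
python3 - <<'E'
from h import *
a=np.radians(-15.4)
for cn in("top","scene"):
    I=grab_frame(cn); c=cam(cn)
    for n,d,z,init in(("long_box_center",(.096,.062),.079,(.394,-.2545,-15)),("tall_box_center",(.08,.056),.089,(.487,-.28,-15.4))):
        r=masks_of(cn,n)
        if not r: print(cn,n,"none"); continue
        x,f=fitbox([(c,r[0]["region"].astype(float))],d,.04,z,init); e=x[:2]-[.4567,-.2724]
        print(cn,n,r[0]["conf"],np.round(x,3),round(f,3),"carton mm",np.round([1e3*(e@[np.cos(a),np.sin(a)]),1e3*(e@[-np.sin(a),np.cos(a)])],1))
    for n,z in(("small_disc",.018),("screw_tin",.03),("spray_can",.15),("paste_jar",.08),("disc_stack",.055)):
        if cn=="top":
            r=masks_of(cn,n); D=pickle.load(open("D0.pkl","rb"))["top"][n]
            print(n, r and np.round(r[0]["bbox"]), np.round(D[0]["bbox"]))
cv2.imwrite("pics/s16.png",cv2.resize(I[190:340,120:320],None,fx=4,fy=4,interpolation=cv2.INTER_CUBIC)[:,:,::-1])
print(env.read_state()["time_s"])
E
```

```text
top long_box_center 0.85 [  0.396  -0.254 -15.198] 0.06 carton mm [-63.3   1.2]
top tall_box_center 0.81 [  0.485  -0.281 -16.588] 0.066 carton mm [29.8 -1.1]
small_disc [302. 265. 318. 287.] [301. 267. 320. 289.]
screw_tin [206. 269. 231. 287.] [209. 267. 230. 286.]
spray_can [351. 139. 380. 167.] [348. 139. 378. 167.]
paste_jar [392. 162. 420. 190.] [395. 161. 422. 188.]
disc_stack [145. 138. 190. 181.] [145. 137. 189. 181.]
scene long_box_center 0.65 [  0.398  -0.261 -21.713] 0.385 carton mm [-59.5  -4.1]
scene tall_box_center 0.91 [  0.494  -0.289 -18.686] 0.122 carton mm [40.5 -5.9]
49.75
```

View pics/s16.png

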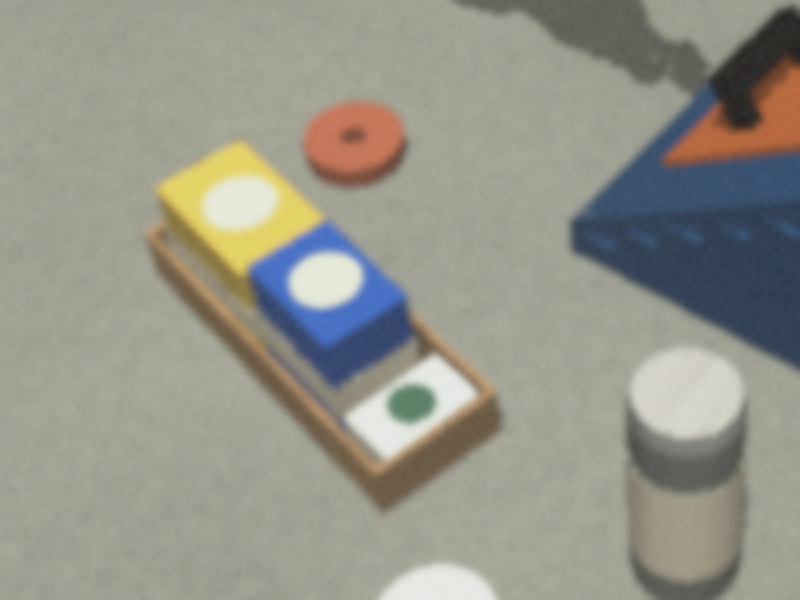

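All three boxes stand level in the carton, and the cover hangs home and flat on the panel. The gripper is clear of everything, so I'm handing in.

```bash
python3 -c "
from rig import ticket
print(ticket.close_job())"
```

```text
the job is handed in; nothing more can be done
None
```

The job is done and handed in at about 50 s of the 69 s allowed. Both boxes stand in the carton beside the white one, and the cover hangs on the screw.

**Boxes:** I stood the blue box and then the yellow one in line beside the white box. In the top view each box's silhouette fits an upright box, with a few millimetres free at the ends. The white box stayed in place.

**Cover:** The moves give only shifts and a turn about the tool, so I could not command the 35° tilt directly. I built it up about 2° per move by asking for poses just out of reach, above the extractor. I then passed the keyhole over the screw head, slid the cover down until the slot end met the screw (about 12 N), let go and backed off.

**Last checks:**
- **Seat:** the screw sits at the slot end. The cover is straight to about 0.2° and looks flat against the panel.
- **Position:** its centre measured 1.5 mm further down the slope than nominal and 0.7 mm to the side. I put this down to measuring error, since it was already against the stop.
- **Other items:** in the top view the bystanders are where they were, within 1–4 pixels (about 3 mm each) of detection noise.

**Disagreements and doubts:**
- The scene camera's fits of the two boxes were poor and put them up to about 10 mm off along the carton. The boxes partly hide each other there, and the picture itself shows both upright inside, so I went by the top view.
- The tool had about 2° of sideways tilt while hanging the cover. It lay flat once released.
- While tilting, joint 3 stood at its lower limit. It read 6.959° once against the stated 6.96°, which I took as reading noise.

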